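# Square up the punches and show one to the inspection camera

### The job

Before work the set of three punches is checked: on the wooden board, bring the punches into an even row, each lying straight along its own brass line with its butt end against the brass stop. Then pick the ball-ended punch out of the row and hold it up to the inspection camera: the ball pointing straight into the lens along the direction it looks, its centre in the middle of the view and 10 cm from the lens, and finish while still holding it there, quite still. Leave the other two punches lying in their row, do not touch the camera, and leave the other things alone.

Things in the scene. Friction and masses are not known exactly. Their poses are not given: they have to be found in the camera images.
- punch_board: fixed wooden board under the punches, 200 (x) x 260 (y) x 14 mm; origin: centre of its underside, top 14 mm above. Brass stop bar along the near edge (-x, towards the robot), 10 mm higher than the top; its face that looks to +x is at x = -82 mm. Three thin brass lines along x, flush in the top, at y = -80, 0 and 80 mm.
- ball_punch_mid (a point): Centre of the shank (56 mm along x, 18 x 18 mm) of the BALL-ended steel punch (the shortest, 90 mm): neck 9 mm thick, then a ball of 18 mm diameter, centred 53 mm along +x. +x: to the working end; butt end at x = -28 mm; z up. Lies loose on the board by any one of the lines, up to 14 mm beside it and 0.2 rad askew, butt 20 to 45 mm short of the stop. About 0.14 kg.
- flat_punch_mid (a point): Centre of the shank (56 mm along x, 18 x 18 mm) of the FLAT-ended steel punch (105 mm): neck 9 mm thick, then a disc of 18 mm diameter that ends 77 mm along +x. +x: to the working end; butt end at x = -28 mm; z up. Lies loose on the board by any one of the lines, up to 14 mm beside it and 0.2 rad askew, butt 20 to 45 mm short of the stop. About 0.14 kg.
- chisel_punch_mid (a point): Centre of the shank (56 mm along x, 18 x 18 mm) of the CHISEL-ended steel punch (the longest, 120 mm): neck 9 mm thick, then a blade 18 mm wide, 5 mm thick, that ends 92 mm along +x. +x: to the working end; butt end at x = -28 mm; z up. Lies loose on the board by any one of the lines, up to 14 mm beside it and 0.2 rad askew, butt 20 to 45 mm short of the stop. About 0.14 kg.
- ball_centre (a point): Centre of the ball of the ball-ended punch; axes as those of that punch.
- lens (a point): Centre of the front of the inspection camera's lens barrel (38 mm across; behind it a housing 46 mm square). The camera looks along this frame's -x axis, towards the robot's side and 0.45 rad (26 degrees) below level; y is level, z up, leaning with the head. Height about 0.25 to 0.31 m.
- inspection_camera: Fixed stand of the inspection camera, with its head: round foot of 90 mm diameter, post of 16 mm diameter, 385 mm high; origin: centre of the foot's underside. The lens is about 95 mm from the post. Must not be touched.
- ring_clamp: turned wooden ring clamp, 114 x 25 x 22 mm, lying; bystander to be left alone; origin: centre of its underside.
- borax_cone: white round borax tablet, 43 mm diameter, 15 mm high; bystander to be left alone; origin: centre of its underside.
- leather_cuff: rolled black leather wrist strap, 35 x 36 x 29 mm; bystander to be left alone; origin: centre of its underside.

How it is judged (in metres and radians):
On the way:
1. all three punches lie in an even row: each along its own brass line, butt against the stop (x of ball_punch_mid in the frame of punch_board between -0.06 and -0.047 m and z of ball_punch_mid in the frame of punch_board between 0.018 and 0.028 m and angle between the x axis of each of ball_punch_mid, flat_punch_mid, chisel_punch_mid and the x axis of punch_board, either way round below 0.12 rad and (y of ball_punch_mid in the frame of punch_board between -0.088 and -0.072 m or y of ball_punch_mid in the frame of punch_board between -0.008 and 0.008 m or y of ball_punch_mid in the frame of punch_board between 0.072 and 0.088 m) and x of flat_punch_mid in the frame of punch_board between -0.06 and -0.047 m and z of flat_punch_mid in the frame of punch_board between 0.018 and 0.028 m and (y of flat_punch_mid in the frame of punch_board between -0.088 and -0.072 m or y of flat_punch_mid in the frame of punch_board between -0.008 and 0.008 m or y of flat_punch_mid in the frame of punch_board between 0.072 and 0.088 m) and x of chisel_punch_mid in the frame of punch_board between -0.06 and -0.047 m and z of chisel_punch_mid in the frame of punch_board between 0.018 and 0.028 m and (y of chisel_punch_mid in the frame of punch_board between -0.088 and -0.072 m or y of chisel_punch_mid in the frame of punch_board between -0.008 and 0.008 m or y of chisel_punch_mid in the frame of punch_board between 0.072 and 0.088 m)), for 0.2 s.
At the end, for the whole second after the job is handed in: Ball punch held still in the fingers only: ball centre 100 mm (within 15) before the lens, within 12 mm of its axis both ways, punch along the axis within 0.16 rad. Other two in the row: butt within 7 mm of the stop, within 8 mm of their lines, straight within 0.12 rad (x of ball_centre in the frame of lens between -0.115 and -0.085 m and y of ball_centre in the frame of lens between -0.012 and 0.012 m and z of ball_centre in the frame of lens between -0.012 and 0.012 m and angle between the x axis of ball_punch_mid and the x axis of lens, either way round below 0.16 rad and x of ball_punch_mid in the frame of lens below -0.13 m and height (world z) of ball_punch_mid above 0.1 m and contact force between ball_punch and the fingers above 1 N and contact force between ball_punch and punch_board below 0.1 N and contact force between ball_punch and inspection_camera below 0.1 N and x of flat_punch_mid in the frame of punch_board between -0.06 and -0.047 m and z of flat_punch_mid in the frame of punch_board between 0.018 and 0.028 m and angle between the x axis of each of flat_punch_mid, chisel_punch_mid and the x axis of punch_board, either way round below 0.12 rad and (y of flat_punch_mid in the frame of punch_board between -0.088 and -0.072 m or y of flat_punch_mid in the frame of punch_board between -0.008 and 0.008 m or y of flat_punch_mid in the frame of punch_board between 0.072 and 0.088 m) and x of chisel_punch_mid in the frame of punch_board between -0.06 and -0.047 m and z of chisel_punch_mid in the frame of punch_board between 0.018 and 0.028 m and (y of chisel_punch_mid in the frame of punch_board between -0.088 and -0.072 m or y of chisel_punch_mid in the frame of punch_board between -0.008 and 0.008 m or y of chisel_punch_mid in the frame of punch_board between 0.072 and 0.088 m) and linear speed of ball_punch below 0.02 m/s and angular speed of ball_punch below 0.15 rad/s); the arm keeps its last pose, push and grip.
It fails at once if the inspection camera is touched (contact force between inspection_camera and anything else above 1 N).
It fails at once if a bystander is moved by more than 20 mm (distance of any of ring_clamp, borax_cone, leather_cuff from where it was at the start of the episode above 0.02 m).
It also fails if it takes over 48 s, if anything falls off the work surface, if the arm or the gripper's body presses on something with over 40 N, if the wrist force passes 120 N, or if a joint passes its speed limit or range.

### The arm

A 6-joint arm with a two-finger parallel gripper is mounted at the origin on a cart in front of the work surface, level with it; the furniture and walls round the work are solid. World frame = base frame: x ahead of the robot, y to its left, z up, the work surface at z = 0. Lengths are in mm, angles in rad, forces in N, time in s.
With the tool pointing down it reaches from about 350 to 875 mm from the base axis. Payload 4.2 kg.
Tool frame: the origin (TCP) lies at the very end of the fingers, on their centre line; the grasp point (between the pads) lies 19 mm behind it (arm.grip_point_offset is the distance from the TCP to the grasp point, in mm); z points along the fingers, y is the direction in which the jaws open and shut (so a half turn about z gives the same grasp; the last joint's range is limited). The gripper opens to 85 mm and grips with 20 to 120 N. Pads are 22 mm wide; open, the fingers measure 114 mm over their backs; the gripper's body (76 mm by 85 mm) begins 54 mm behind the grasp point. The pads swing forward as they close: fully open they stand 13 mm farther back than shut.
Start: joints at [1.547, 0.385, 0.008, 0, -1.194, -0.259], TCP at [174.371, 600.161, 199.512] pointing down, gripper open.
Joint ranges: [-3.14, 3.14], [-1.21, 2.06], [-1.07, 1.41], [-3.16, 2.05], [-2.99, -0.16], [-3.1, 3.1]. Speed limits (rad/s): [2.79, 2.79, 3.14, 3.14, 3.14, 3.14].

### API

Orientations are given as a unit quaternion [x, y, z, w].
In Python, from bench import arm gives the robot as it stands.
- The arm moves only by the tool drive_tool, never from a script. Its argument "steps" is a list of rows, each a list of 5 numbers: the shift along the tool's x, y, z in m, then the turn about the tool's z in degrees, then the finger opening in m, from 0 to 0.0854. A call has 1 to 20 rows; each row shifts and turns the commanded pose from where the row before left it, along the tool's axes as they then stand; what a row does not reach is not made up. A row lasts 1/10 s, in which the tool goes at most 50 mm and 8.59 degrees, less where a joint would pass 70% of its speed; a pose out of reach is approached as far as the arm can. A call is refused whole if a number of a shift passes 0.05 or a number of a turn 8.59, either way. A call with a gripper value outside its range is refused whole. The fingers move at their own pace and stop on an object; the grip force is fixed at half the most. Time passes only in rows, so rows that do not move let the fingers close. It gives the time, the measured TCP pose, the force and the opening at its end, in the units of the state.
- arm.read_state(): the state, without advancing time (a new reading comes with each control period).
- arm.get_image(name): name is "scene" or "top" or "wrist"; returns (picture, depth): 384x512x3 uint8, blue, green, red; 384x512 float32, mm along the optical axis (not along the pixel's ray), 0 where there is no reading.
- arm.camera_params(name): a dict with "K" (3x3 intrinsics, pixels), "dist" ([k1, k2, p1, p2, k3] as OpenCV has them; the pictures are not rectified), "world_to_cam" (4x4, takes a point from world to camera coordinates); the wrist camera has in their place "mount" (4x4, takes a point from camera to tool coordinates, whose origin is the TCP and whose axes are the flange's). Camera axes: x right, y up, looking along -z (the intrinsics and any distortion apply to the point x, -y, -z); pixel columns grow to the right and rows downward; lengths in mm; the calibration is good to about 2 mm. A picture is of the moment at which its call begins: read the wrist's pose just before it. camera_params takes no time and is no camera call.
- arm.job_done(): hands the job in, once; it reports no verdict.
The state is a dict: "clock": time; "joints": joint angles; "joint_vel": joint speeds; "joint_efforts": joint torques, N m; "position": TCP position; "ee_rot": TCP orientation; "contact_force": force on the tool from outside, world axes, zero at the start; "wrist_torque": the same for the moment, N m; "gripper_width": finger opening in mm.
Only numpy, scipy, OpenCV 4.12 (cv2) and the standard library are available. Lean on these libraries where they do the work, as an engineer would, in place of code of your own. Each camera call takes 0.05 s, during which the arm holds its last target.

## Working session

There is one attempt and no reset: what is moved stays moved. The work goes in short steps, Python scripts to look and compute and a tool call to move; the robot and the scene stay as the last step left them, time stands still between calls to the robot, and variables do not carry over. Pictures are saved under pics/ and viewed, and the job is handed in when it is done.

Besides the shell and the picture viewer there is one more tool, called after "Emit:" by a JSON object that holds its "fn" and its "kwargs", one argument or row to a line. drive_tool: Moves the arm, as the interface text tells. Its arguments: {"type":"object","properties":{"steps":{"type":"array"}},"required":["steps"]}

```bash
ls; mkdir -p pics; python3 - <<'E'
from bench import arm
import cv2, numpy as np
np.set_printoptions(precision=4,suppress=True)
print(arm.read_state()); print(arm.grip_point_offset)
for n in ["scene","top","wrist"]:
    im,d=arm.get_image(n); cv2.imwrite(f"pics/{n}0.png",im); np.save(f"pics/{n}0.npy",d)
    print(n,arm.camera_params(n))
E
```

```text
pics
{'clock': 0.0, 'joints': array([ 1.5466,  0.3856,  0.0066, -0.0005, -1.194 , -0.2586]), 'joint_vel': array([ 0.0016,  0.0013,  0.0007, -0.0003,  0.0002,  0.0001]), 'joint_efforts': array([ -0.0002, -39.2284,  18.84  ,   4.1861,  -0.0046,   0.    ]), 'position': array([174.2097, 599.536 , 198.3794]), 'ee_rot': array([ 0.99  , -0.141 , -0.0001,  0.0011]), 'contact_force': array([ 0.3706, -0.2596, -0.1363]), 'wrist_torque': array([-0.0148, -0.0064, -0.0142]), 'gripper_width': 85.4963842895189}
18.700000000000003
scene {'K': array([[482.6796,   0.    , 258.124 ],
       [  0.    , 482.6796, 188.3244],
       [  0.    ,   0.    ,   1.    ]]), 'dist': array([0.0698, 0.    , 0.    , 0.    , 0.    ]), 'world_to_cam': array([[    0.5573,    -0.8303,     0.0044,  -399.0865],
       [    0.5706,     0.3868,     0.7244,  -435.055 ],
       [   -0.6032,    -0.4012,     0.6893, -1086.7726],
       [    0.    ,     0.    ,     0.    ,     1.    ]])}
top {'K': array([[430.9153,   0.    , 254.5581],
       [  0.    , 430.9153, 194.5072],
       [  0.    ,   0.    ,   1.    ]]), 'dist': array([0.0127, 0.    , 0.    , 0.    , 0.    ]), 'world_to_cam': array([[    0.001 ,    -0.9999,    -0.0134,   -79.6606],
       [    0.9911,    -0.0008,     0.1333,  -624.4276],
       [   -0.1333,    -0.0134,     0.991 , -1263.1393],
       [    0.    ,     0.    ,     0.    ,     1.    ]])}
wrist {'K': array([[287.4778,   0.    , 255.5815],
       [  0.    , 287.4778, 192.2533],
       [  0.    ,   0.    ,   1.    ]]), 'dist': array([0.0207, 0.    , 0.    , 0.    , 0.    ]), 'mount': array([[  -0.0007,    0.9575,    0.2884,   74.5351],
       [   1.    ,    0.0003,    0.0011,   -0.8876],
       [   0.001 ,    0.2884,   -0.9575, -173.3762],
       [   0.    ,    0.    ,    0.    ,    1.    ]])}
```

View pics/scene0.png

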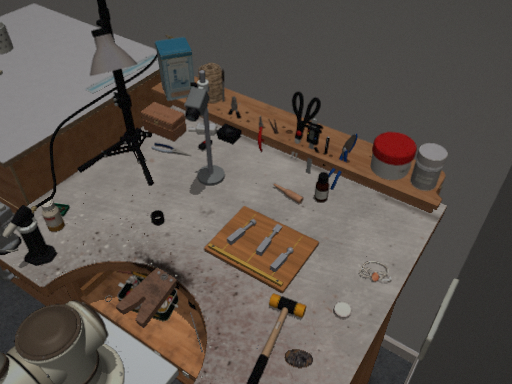

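View pics/top0.png

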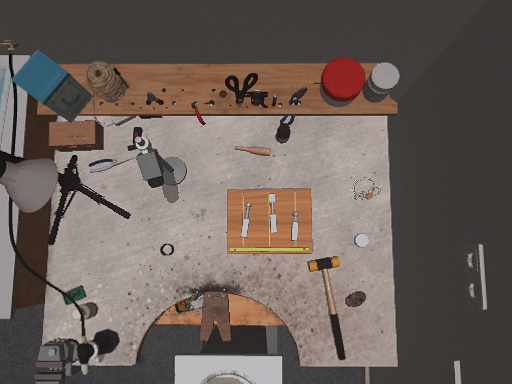

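```bash
python3 - <<'E'
import cv2
im=cv2.imread("pics/top0.png")
cv2.imwrite("pics/top0c.png",cv2.resize(im[80:260,170:410],None,fx=3.3,fy=3.3,interpolation=cv2.INTER_CUBIC))
E
```

```text
(no output)
```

View pics/top0c.png

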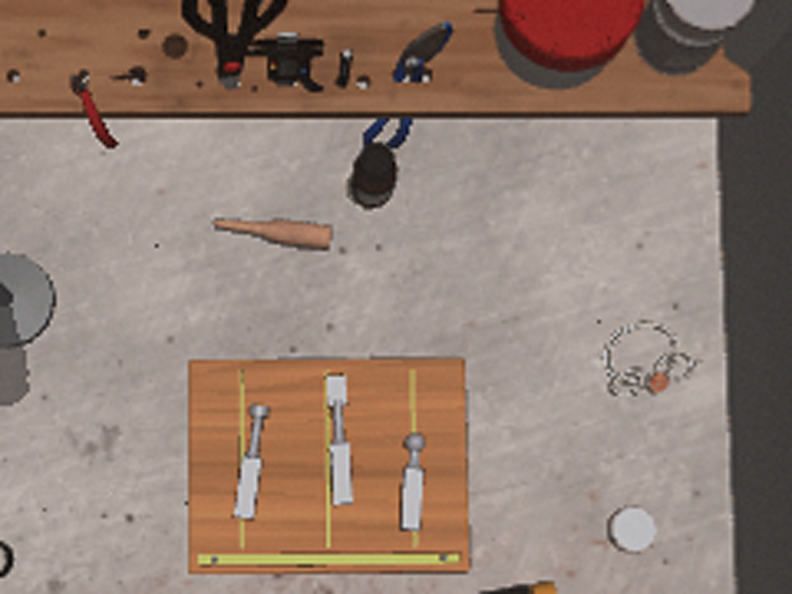

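```bash
cat > h.py <<'E'
import cv2, numpy as np
from bench import arm
from scipy.spatial.transform import Rotation as R
np.set_printoptions(precision=4,suppress=True)
def cam2world(n,st=None):
    p=arm.camera_params(n)
    if n=="wrist":
        T=np.eye(4);T[:3,:3]=R.from_quat(st['ee_rot']).as_matrix();T[:3,3]=st['position']
        return p,T@p['mount']
    return p,np.linalg.inv(p['world_to_cam'])
def ray(n,uv,st=None):
    p,C=cam2world(n,st)
    x=cv2.undistortPoints(np.array(uv,float).reshape(-1,1,2),p['K'],p['dist']).reshape(-1,2)
    d=np.c_[x[:,0],-x[:,1],-np.ones(len(x))]
    return C[:3,3],d@C[:3,:3].T,C
def at_z(n,uv,z,st=None):
    o,d,_=ray(n,uv,st); t=(z-o[2])/d[:,2]; return o+d*t[:,None]
def at_depth(n,uv,D,st=None):
    o,d,_=ray(n,uv,st); u=np.array(uv).reshape(-1,2).round().astype(int)
    return o+d*D[u[:,1],u[:,0]][:,None]
def cloud(n,D,st=None,box=None):
    h,w=D.shape; x0,y0,x1,y1=box or (0,0,w,h)
    g=np.stack(np.meshgrid(np.arange(x0,x1),np.arange(y0,y1)),-1).reshape(-1,2)
    dd=D[g[:,1],g[:,0]]; m=dd>0
    o,d,_=ray(n,g[m],st); return g[m],o+d*dd[m][:,None]
def proj(n,P,st=None):
    p,C=cam2world(n,st); W=np.linalg.inv(C); P=np.array(P,float).reshape(-1,3)
    q=P@W[:3,:3].T+W[:3,3]
    return cv2.projectPoints(q*[1,-1,-1],np.zeros(3),np.zeros(3),p['K'],p['dist'])[0].reshape(-1,2)
E
python3 - <<'E'
from h import *
D=np.load("pics/top0.npy")
# board corners (top)
c=[(228,189),(311,189),(312,253),(227,253)]
print(at_depth("top",c,D)); print(at_z("top",c,14))
print(at_depth("top",[(270,200),(255,220),(150,170),(245,225),(273,220),(295,225),(300,300),(361,240)],D))
E
```

```text
[[ 645.4586    3.1501   13.5218]
 [ 647.16   -255.2371    0.3192]
 [ 449.203  -254.8797    1.382 ]
 [ 448.9125    4.4827   11.8329]]
[[ 645.388     3.1138   14.    ]
 [ 645.1434 -253.6144   14.    ]
 [ 449.216  -253.3853   14.    ]
 [ 448.9152    4.3163   14.    ]]
[[ 609.6924 -126.6136   24.5705]
 [ 548.8116  -80.7127   19.6214]
 [ 643.7042  163.8224  334.2393]
 [ 532.9557  -50.565    29.029 ]
 [ 548.0599 -135.3473   29.7258]
 [ 532.9071 -201.6459   30.4022]
 [ 308.8662 -216.3438    1.4594]
 [ 488.5376 -402.337    14.368 ]]
```

```bash
python3 - <<'E'
from h import *
for n in ["top","scene"]:
    D=np.load(f"pics/{n}0.npy"); im=cv2.imread(f"pics/{n}0.png")
    g,P=cloud(n,D)
    m=(P[:,0]>520)&(P[:,0]<760)&(P[:,1]>40)&(P[:,1]<260)&(P[:,2]>60)
    print(n,m.sum())
    for z in range(60,420,20):
        k=m&(P[:,2]>=z)&(P[:,2]<z+20)
        if k.sum(): print(z,k.sum(),P[k].min(0).round(),P[k].max(0).round(),P[k].mean(0).round())
    np.save(f"pics/{n}_head.npy",P[m])
im=cv2.imread("pics/top0.png");a=cv2.resize(im[110:220,110:220],(590,590),interpolation=cv2.INTER_CUBIC)
cv2.imwrite("pics/headtop.png",a)
im=cv2.imread("pics/scene0.png");a=cv2.resize(im[55:195,150:250],(500,590),interpolation=cv2.INTER_CUBIC)
cv2.imwrite("pics/headscene.png",a)
E
```

```text
top 1063
60 10 [696. 173.  63.] [707. 186.  80.] [700. 177.  73.]
80 10 [698. 173.  81.] [708. 185.  99.] [702. 176.  90.]
100 11 [697. 173. 100.] [707. 185. 116.] [701. 177. 109.]
120 11 [697. 173. 122.] [707. 184. 139.] [701. 176. 129.]
140 11 [698. 173. 141.] [709. 180. 158.] [702. 175. 148.]
160 9 [698. 173. 162.] [709. 177. 179.] [703. 175. 169.]
180 7 [698. 173. 180.] [709. 175. 194.] [704. 174. 188.]
200 3 [705. 172. 202.] [708. 175. 211.] [707. 174. 206.]
260 1 [711. 175. 278.] [711. 175. 278.] [711. 175. 278.]
280 17 [609. 140. 289.] [710. 175. 300.] [654. 152. 296.]
300 169 [607. 139. 300.] [702. 195. 320.] [632. 155. 311.]
320 369 [623. 139. 320.] [712. 214. 340.] [652. 164. 332.]
340 371 [652. 146. 340.] [719. 216. 359.] [683. 176. 347.]
360 24 [697. 173. 360.] [708. 188. 380.] [701. 177. 371.]
380 40 [697. 174. 380.] [713. 187. 389.] [705. 180. 384.]
scene 1111
60 28 [697. 170.  61.] [714. 188.  79.] [705. 177.  71.]
80 23 [700. 173.  83.] [713. 186. 100.] [704. 178.  91.]
100 23 [699. 172. 100.] [714. 185. 118.] [705. 177. 110.]
120 28 [699. 173. 121.] [715. 186. 139.] [705. 178. 130.]
140 25 [700. 171. 142.] [710. 183. 159.] [704. 177. 151.]
160 30 [697. 171. 161.] [715. 187. 180.] [705. 177. 170.]
180 25 [699. 170. 180.] [713. 185. 200.] [703. 177. 190.]
200 34 [698. 169. 200.] [715. 190. 220.] [704. 177. 210.]
220 33 [696. 171. 221.] [714. 188. 240.] [703. 178. 230.]
240 28 [697. 172. 241.] [713. 185. 260.] [704. 177. 249.]
260 11 [701. 173. 261.] [712. 178. 272.] [705. 176. 265.]
280 65 [611. 142. 280.] [672. 173. 300.] [631. 152. 293.]
300 187 [607. 138. 300.] [697. 185. 320.] [635. 154. 311.]
320 256 [622. 140. 320.] [713. 217. 340.] [652. 163. 331.]
340 254 [643. 146. 340.] [723. 218. 359.] [683. 176. 348.]
360 36 [698. 173. 360.] [712. 189. 380.] [704. 180. 371.]
380 25 [697. 171. 381.] [714. 189. 388.] [706. 180. 385.]
```

View pics/headtop.png

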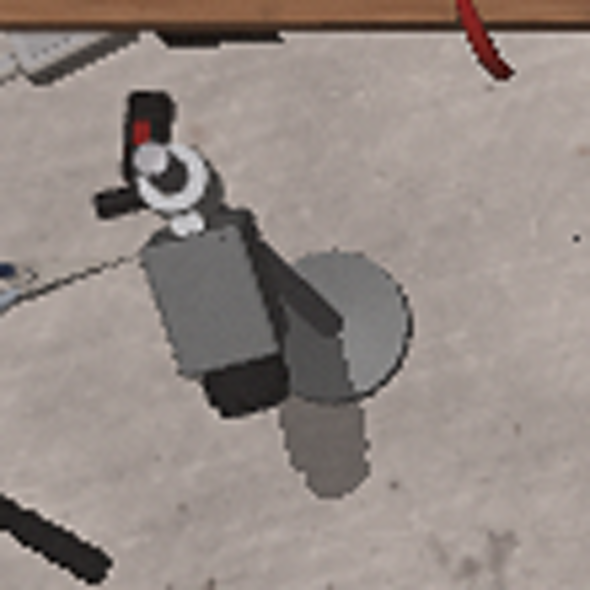

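View pics/headscene.png

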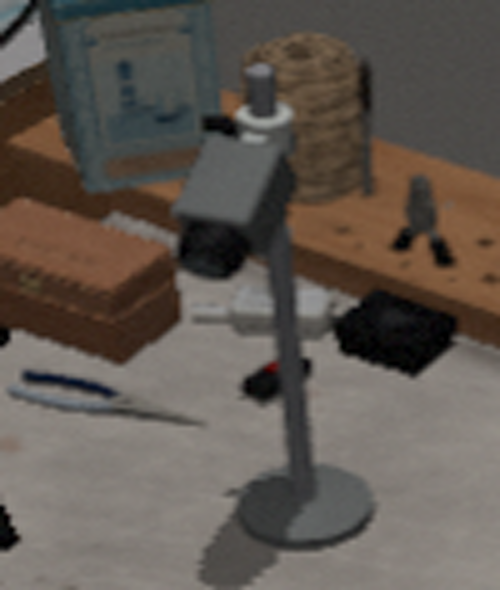

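```bash
python3 - <<'E'
from h import *
from scipy.optimize import least_squares
for n in ["top","scene"]:
    P=np.load(f"pics/{n}_head.npy")
    k=(P[:,2]>318)&(P[:,2]<358)&(P[:,0]<690); Q=P[k]
    # ransac plane
    rng=np.random.default_rng(0);best=0
    for i in range(500):
        a=Q[rng.choice(len(Q),3,False)];nn=np.cross(a[1]-a[0],a[2]-a[0])
        if np.linalg.norm(nn)<1:continue
        nn/=np.linalg.norm(nn); nn*=np.sign(nn[2])
        if nn[2]<.8: continue
        inl=abs((Q-a[0])@nn)<2.5
        if inl.sum()>best: best=inl.sum();bi=inl
    S=Q[bi];c=S.mean(0);nn=np.linalg.svd(S-c)[2][2];nn*=np.sign(nn[2])
    print(n,best,len(Q),"normal",nn,"tilt",np.arccos(nn[2]),"yaw of look-x",np.arctan2(-nn[1],-nn[0]),c)
    inl=abs((P-c)@nn)<3; S=P[inl]
    r=cv2.minAreaRect(S[:,:2].astype(np.float32)); print(r, S[:,:2].min(0),S[:,:2].max(0))
    for psi in np.arange(0.1,.7,.1):
        v=np.array([-np.sin(psi),np.cos(psi)]); q=S[:,:2]@v; print(round(psi,2),np.percentile(q,[2,98]),np.ptp(np.percentile(q,[2,98])))
D=np.load("pics/top0.npy")
ed=at_depth("top",[(137.5,158),(144,179.5),(155.5,152.5),(161.5,174.5)],D);print(ed)
E
```

```text
top 388 572 normal [-0.4195 -0.1439  0.8963] tilt 0.4595108677574951 yaw of look-x 0.33044537604903285 [653.317  165.3537 337.2645]
((657.9837646484375, 167.65826416015625), (90.51306915283203, 44.847991943359375), 14.774764060974121) [613.1226 139.251 ] [699.9463 194.0772]
0.1 [ 77.4061 122.1737] 44.7675880136366
0.2 [11.3642 54.4482] 43.083968001218224
0.3 [-55.5167 -13.2048] 42.3118923130244
0.4 [-123.3155  -80.1917] 43.123849982870155
0.5 [-190.3723 -145.3906] 44.981713313262304
0.6 [-255.9573 -208.4213] 47.53602386632073
scene 239 399 normal [-0.4504 -0.1189  0.8849] tilt 0.4845514126841192 yaw of look-x 0.2580218098990299 [652.7876 167.2537 337.4673]
((660.7169799804688, 168.87205505371094), (103.79778289794922, 47.096256256103516), 14.88035774230957) [610.6871 140.4473] [711.8722 194.5002]
0.1 [ 78.9032 123.9978] 45.09466118097514
0.2 [12.0412 56.2484] 44.20720188027894
0.3 [-55.02   -10.9675] 44.05250426005799
0.4 [-123.5444  -78.9116] 44.632794209661455
0.5 [-190.4217 -143.7547] 46.667041998639206
0.6 [-256.2353 -207.2944] 48.940865461932304
[[669.3139 190.0576 349.5121]
 [678.2213 269.465   -1.8608]
 [687.8094 154.038  326.5271]
 [636.2385 140.571  315.7559]]
```

```bash
python3 - <<'E'
from h import *
t=.45
for n in ["top","scene"]:
    P=np.load(f"pics/{n}_head.npy"); P=P[P[:,2]>270]
    for psi in (.26,):
        u=np.array([np.cos(t)*np.cos(psi),np.cos(t)*np.sin(psi),np.sin(t)]); v=np.array([-np.sin(psi),np.cos(psi),0]); w=np.cross(u,v)
        A=np.c_[P@u,P@v,P@w]
        print(n,psi,"frame u,v,w")
        for a in np.arange(650,800,8):
            k=(A[:,0]>=a)&(A[:,0]<a+8)
            if k.sum()>4: print(a,k.sum(),"v",A[k,1].min().round(1),A[k,1].max().round(1),"w",A[k,2].min().round(1),A[k,2].max().round(1), np.median(A[k,2]).round(1))
        c=np.array([704,178,0])
        print("post v",c@v, "umin",np.sort(A[:,0])[:8])
E
```

```text
top 0.26 frame u,v,w
698 39 v -24.6 9.1 w -9.7 7.2 1.5
706 52 v -25.8 10.4 w -10.5 9.2 2.9
714 44 v -25.4 10.6 w -11.9 8.2 3.6
722 61 v -29.8 15.3 w -30.0 14.1 9.5
730 71 v -30.1 15.5 w -29.7 14.1 9.3
738 77 v -30.0 14.9 w -31.9 14.2 10.1
746 75 v -29.9 14.6 w -30.9 14.6 9.8
754 75 v -30.2 16.1 w -32.5 15.4 9.8
762 73 v -29.9 16.0 w -31.2 15.8 10.3
770 77 v -30.0 16.4 w -31.1 14.6 10.0
778 101 v -29.6 15.3 w -67.9 14.9 6.1
786 31 v -20.8 4.9 w -22.2 4.8 -0.0
794 64 v -22.3 29.8 w -23.6 10.9 2.2
post v -8.967292424133854 umin [698.4163 698.5695 698.6224 698.8219 698.8446 699.5567 699.5877 699.6733]
scene 0.26 frame u,v,w
698 67 v -23.1 9.9 w -27.3 8.4 -6.2
706 45 v -24.6 6.2 w -26.6 8.6 1.0
714 40 v -25.2 13.1 w -20.8 8.2 1.1
722 84 v -32.2 17.0 w -31.7 15.4 4.3
730 57 v -29.5 16.6 w -34.2 14.4 9.0
738 59 v -29.3 16.9 w -28.5 15.5 9.2
746 56 v -28.9 16.5 w -29.5 16.3 9.6
754 60 v -30.2 16.4 w -28.9 15.5 9.4
762 58 v -29.7 15.7 w -71.2 15.6 9.6
770 56 v -29.3 16.9 w -72.1 14.8 9.4
778 47 v -28.6 16.1 w -28.7 14.7 10.0
786 10 v -20.9 4.7 w 0.8 10.4 6.0
794 48 v -20.2 31.2 w -22.9 12.2 -0.5
post v -8.967292424133854 umin [697.3529 698.3404 698.4414 698.5272 698.6487 698.6598 698.6994 698.7266]
```

Emit:
{"fn": "drive_tool", "kwargs": {
  "steps": [
    [0, 0, 0, 8.19, 0.06],
    [0, 0, 0, 8.19, 0.06],
    [0, 0, 0, 8.19, 0.06],
    [0, 0, 0, 8.19, 0.06],
    [0, 0, 0, 8.19, 0.06],
    [0, 0, 0, 8.19, 0.06],
    [0, 0, 0, 8.19, 0.06],
    [0, 0, 0, 8.19, 0.06],
    [0, 0, 0, 8.19, 0.06],
    [0, 0, 0, 8.19, 0.06],
    [0, 0, 0, 8.19, 0.06],
    [0, 0, 0, 8.19, 0.06],
    [0, 0, 0, 8.19, 0.06],
    [0, 0, 0, 8.19, 0.06],
    [0, 0, 0, 8.19, 0.06],
    [0, 0, 0, 8.19, 0.06],
    [0, 0, 0, 8.19, 0.06],
    [0, 0, 0, 8.19, 0.06],
    [0, 0, 0, 8.19, 0.06],
    [0, 0, 0, 8.19, 0.06]
  ]
}}

```text
clock: 2.15
position: [178.2, 599.7, 199.0]
ee_rot: [-0.003, 1.0, -0.0, -0.004]
contact_force: [-0.2, 0.7, 0.3]
gripper_width: 60.0
```

Emit:
{"fn": "drive_tool", "kwargs": {
  "steps": [
    [-0.0158, -0.0362, 0.0015, 0, 0.06],
    [-0.0158, -0.0362, 0.0015, 0, 0.06],
    [-0.0158, -0.0362, 0.0015, 0, 0.06],
    [-0.0158, -0.0362, 0.0015, 0, 0.06],
    [-0.0158, -0.0362, 0.0015, 0, 0.06],
    [-0.0158, -0.0362, 0.0015, 0, 0.06],
    [-0.0158, -0.0362, 0.0015, 0, 0.06],
    [-0.0158, -0.0362, 0.0015, 0, 0.06],
    [-0.0158, -0.0362, 0.0015, 0, 0.06],
    [-0.0158, -0.0362, 0.0015, 0, 0.06],
    [-0.0158, -0.0362, 0.0015, 0, 0.06],
    [-0.0158, -0.0362, 0.0015, 0, 0.06],
    [-0.0158, -0.0362, 0.0015, 0, 0.06],
    [-0.0158, -0.0362, 0.0015, 0, 0.06],
    [-0.0158, -0.0362, 0.0015, 0, 0.06],
    [-0.0158, -0.0362, 0.0015, 0, 0.06],
    [-0.0158, -0.0362, 0.0015, 0, 0.06],
    [-0.0158, -0.0362, 0.0015, 0, 0.06],
    [-0.0158, -0.0362, 0.0015, 0, 0.06],
    [-0.0158, -0.0362, 0.0015, 0, 0.06],
    [0, 0, 0, 0, 0.06]
  ]
}}

```text
schema error: expected 1 to 20 rows
```

Emit:
{"fn": "drive_tool", "kwargs": {
  "steps": [
    [-0.0158, -0.0362, 0.0015, 0, 0.06],
    [-0.0158, -0.0362, 0.0015, 0, 0.06],
    [-0.0158, -0.0362, 0.0015, 0, 0.06],
    [-0.0158, -0.0362, 0.0015, 0, 0.06],
    [-0.0158, -0.0362, 0.0015, 0, 0.06],
    [-0.0158, -0.0362, 0.0015, 0, 0.06],
    [-0.0158, -0.0362, 0.0015, 0, 0.06],
    [-0.0158, -0.0362, 0.0015, 0, 0.06],
    [-0.0158, -0.0362, 0.0015, 0, 0.06],
    [-0.0158, -0.0362, 0.0015, 0, 0.06],
    [-0.0158, -0.0362, 0.0015, 0, 0.06],
    [-0.0158, -0.0362, 0.0015, 0, 0.06],
    [-0.0158, -0.0362, 0.0015, 0, 0.06],
    [-0.0158, -0.0362, 0.0015, 0, 0.06],
    [-0.0158, -0.0362, 0.0015, 0, 0.06],
    [-0.0158, -0.0362, 0.0015, 0, 0.06],
    [-0.0158, -0.0362, 0.0015, 0, 0.06],
    [-0.0158, -0.0362, 0.0015, 0, 0.06],
    [-0.0158, -0.0362, 0.0015, 0, 0.06],
    [-0.0158, -0.0362, 0.0015, 0, 0.06]
  ]
}}

```text
clock: 4.15
position: [500.4, -123.2, 166.9]
ee_rot: [-0.004, 1.0, 0.0, -0.003]
contact_force: [0.8, 0.7, -0.1]
gripper_width: 60.2
```

```bash
cat >> h.py <<'E'
import pickle
def snap(tag):
    st=arm.read_state(); im,D=arm.get_image("wrist"); cv2.imwrite(f"pics/{tag}.png",im)
    pickle.dump((st,im,D),open(f"pics/{tag}.pkl","wb")); return st,im,D
E
python3 - <<'E'
from h import *
st,im,D=snap("w1"); print(st['clock'],st['position'],st['ee_rot'],st['joints'])
cv2.imwrite("pics/w1b.png",cv2.resize(im,(800,600),interpolation=cv2.INTER_CUBIC))
E
```

```text
4.15 [ 500.3545 -123.1781  166.8736] [-0.0038  1.      0.0002 -0.0035] [ 0.0733  0.2302 -0.3021 -0.001  -1.0453 -1.6361]
```

View pics/w1b.png

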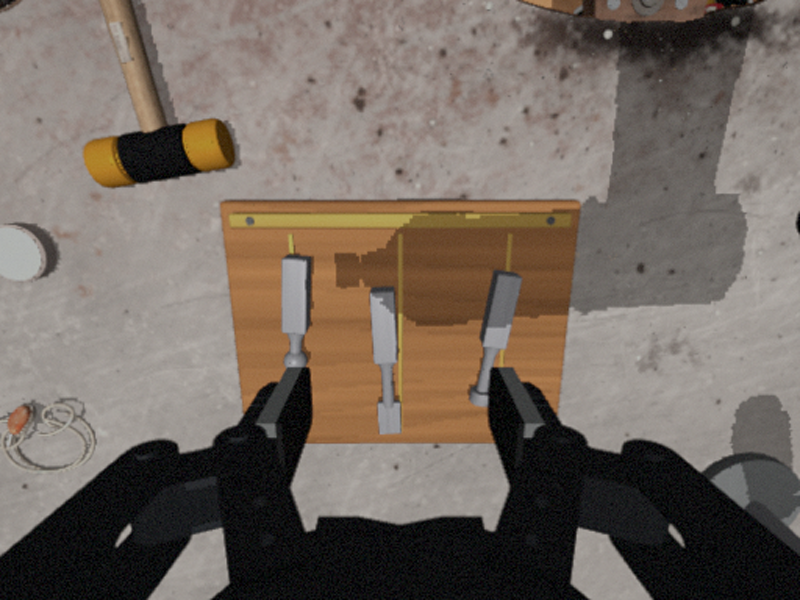

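```bash
python3 - <<'E'
from h import *
st,im,D=pickle.load(open("pics/w1.pkl","rb"))
cv2.imwrite("pics/w1c.png",cv2.resize(im[120:290,135:380],None,fx=3.2,fy=3.2,interpolation=cv2.INTER_CUBIC))
E
```

```text
(no output)
```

View pics/w1c.png

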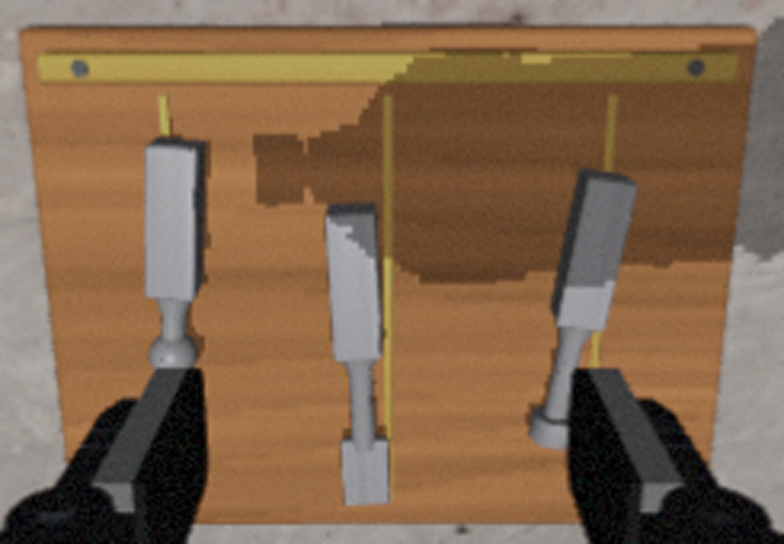

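```bash
python3 - <<'E'
from h import *
st,im,D=pickle.load(open("pics/w1.pkl","rb"))
f=lambda a,z:at_z("wrist",np.array(a,float)/3.2+[135-.34,120-.34],z,st)
print("near corners",f([(22,30),(755,30)],14))
print("far edge",f([(300,523),(500,523)],14))
print("stop front top edge",f([(38,81),(738,81)],24))
print("lines",f([(163,95),(388,95),(388,440),(612,95),(596,360)],14))
for n,q in dict(ball=[(148,147),(197,144),(147,296),(195,299)],chisel=[(328,214),(375,213),(336,359),(380,359)],flat=[(584,178),(634,184),(561,320),(606,328)]).items():
    p=f(q,32); b=(p[0]+p[1])/2; e=(p[2]+p[3])/2; m=(b+e)/2
    print(n,"butt",b[:2],"front",e[:2],"mid",m[:2],"len",np.linalg.norm(e-b),"w",np.linalg.norm(p[0]-p[1]),np.linalg.norm(p[2]-p[3]),"yaw",np.arctan2(e[1]-b[1],e[0]-b[0]))
print(f([(172,352),(365,500)],23))
u=np.array([(170,220),(350,280),(590,250),(100,200)])/3.2+[135,120]
print(at_depth("wrist",u,D,st))
E
```

```text
near corners [[ 453.2769 -248.9688   14.    ]
 [ 451.5629    4.9128   14.    ]]
far edge [[ 649.0556 -156.6807   14.    ]
 [ 648.5548  -75.2469   14.    ]]
stop front top edge [[ 469.5048 -241.5315   24.    ]
 [ 467.9083   -2.6951   24.    ]]
lines [[ 475.3129 -201.749    14.    ]
 [ 474.7223 -122.1042   14.    ]
 [ 611.2229 -121.1236   14.    ]
 [ 474.2528  -42.7612   14.    ]
 [ 576.2617  -41.1775   14.    ]]
ball butt [ 489.8881 -195.2821] front [ 544.9074 -199.0486] mid [ 517.3978 -197.1654] len 55.1480100628788 w 16.712764138410684 17.042061743129942 yaw -0.06835073893656654
chisel butt [ 513.4317 -134.5632] front [ 568.3655 -132.4089] mid [ 540.8986 -133.4861] len 54.97599335975379 w 16.348838914054692 16.0342377030743 yaw 0.03919649887061829
flat butt [501.2851 -45.9507] front [554.1308 -51.167 ] mid [527.708  -48.5589] len 53.10254048010544 w 17.435546140825515 16.650733308031445 yaw -0.09838842817353172
[[ 569.9562 -202.1589   23.    ]
 [ 632.5288 -130.032    23.    ]]
[[ 516.612  -197.3791   31.8986]
 [ 538.2741 -134.8035   32.1279]
 [ 526.4612  -50.4419   32.41  ]
 [ 514.1306 -226.6143   14.4175]]
```

Emit:
{"fn": "drive_tool", "kwargs": {
  "steps": [
    [-0.0082, 0.0002, 0.029, 0, 0.055],
    [-0.0082, 0.0002, 0.029, 0, 0.055],
    [-0.0082, 0.0002, 0.029, 0, 0.055],
    [-0.0082, 0.0002, 0.025, 0, 0.055],
    [-0.0082, 0.0002, 0.015, 0, 0.055],
    [0, 0, 0.01, 0, 0.055],
    [0, 0, 0, 0, 0.055]
  ]
}}

```text
clock: 4.9
position: [538.7, -120.2, 28.3]
ee_rot: [-0.004, 1.0, 0.0, -0.005]
contact_force: [-0.1, 0.8, -0.1]
gripper_width: 54.9
```

Emit:
{"fn": "drive_tool", "kwargs": {
  "steps": [
    [0, -0.0015, 0.006, 0, 0.055],
    [0, 0, 0.005, 0, 0.055],
    [0, 0, 0, 0, 0.055]
  ]
}}

```text
clock: 5.2
position: [539.6, -121.7, 18.8]
ee_rot: [-0.004, 1.0, 0.0, -0.003]
contact_force: [-1.1, 0.1, 0.2]
gripper_width: 55.1
```

```bash
python3 - <<'E'
from h import *
st,im,D=snap("w2"); print(st['clock'],st['position'],st['contact_force'])
cv2.imwrite("pics/w2b.png",cv2.resize(im,(800,600),interpolation=cv2.INTER_CUBIC))
E
```

```text
5.2 [ 539.6454 -121.7081   18.8265] [-1.1279  0.127   0.1725]
```

View pics/w2b.png

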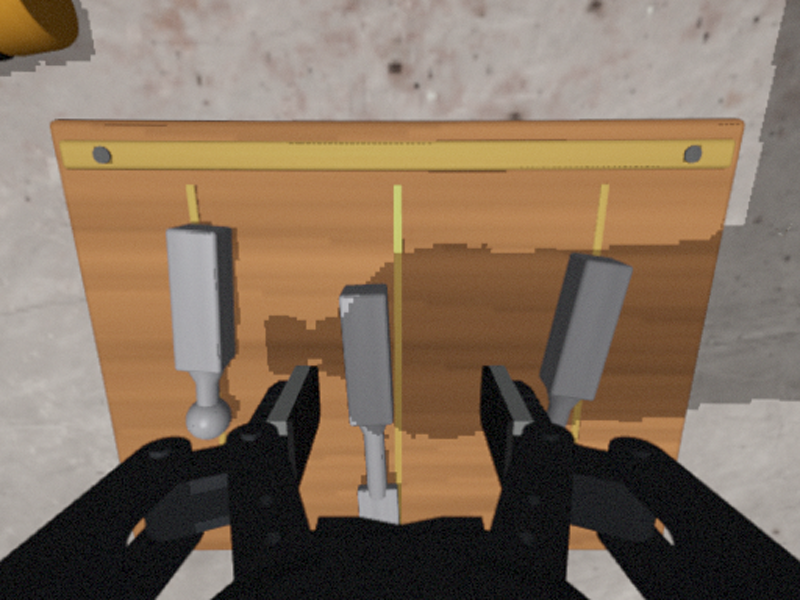

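Emit:
{"fn": "drive_tool", "kwargs": {
  "steps": [
    [0, 0, 0, 0, 0.035],
    [0, 0, 0, 0, 0.025],
    [0, 0, 0, 0, 0.015],
    [0, 0, 0, 0, 0.01],
    [0, 0, 0, 0, 0.01],
    [0, 0, 0, 0, 0.01]
  ]
}}

```text
clock: 5.85
position: [540.1, -121.6, 18.9]
ee_rot: [-0.004, 1.0, 0.0, -0.003]
contact_force: [0.9, 0.5, 0.1]
gripper_width: 10.1
```

```bash
python3 - <<'E'
from h import *
st,im,D=snap("w3"); print(st['clock'],st['position'],st['contact_force'],st['gripper_width'])
cv2.imwrite("pics/w3b.png",cv2.resize(im,(800,600),interpolation=cv2.INTER_CUBIC))
E
```

```text
5.85 [ 540.1172 -121.6381   18.875 ] [0.8935 0.4975 0.1475] 10.091392267468393
```

View pics/w3b.png

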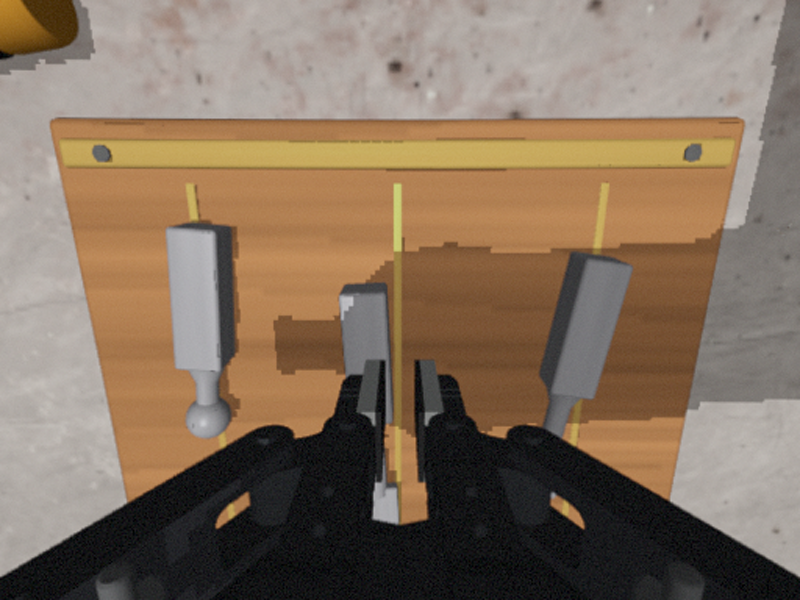

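```bash
python3 - <<'E'
from h import *
st,im,D=pickle.load(open("pics/w3.pkl","rb"))
p=st['position']
for dx in (-11,0,11): print(dx, proj("wrist",[p+[dx,5,0],p+[dx,-5,0]],st)*1.5625)
u=np.array([(370,370),(428,370),(370,400),(360,330),(385,510),(428,390),(345,400)])/1.5625
print(at_depth("wrist",u,D,st))
E
```

```text
-11 [[410.1447 321.2576]
 [385.6974 321.1032]]
0 [[409.7788 346.2833]
 [385.734  346.136 ]]
11 [[409.4259 370.5069]
 [385.7677 370.3662]]
[[ 530.9897 -130.4682   61.3076]
 [ 530.4854 -112.0039   62.1231]
 [ 530.9303 -129.2718   80.7234]
 [ 528.6096 -136.1351   30.9458]
 [ 617.2817 -126.9063   24.2082]
 [ 530.2511 -112.8764   75.9631]
 [ 534.9009 -137.1326   73.61  ]]
```

```bash
python3 - <<'E'
from h import *
im,D=arm.get_image("scene"); cv2.imwrite("pics/s3.png",im); np.save("pics/s3.npy",D)
st=arm.read_state(); print(st['position'],proj("scene",[st['position'],st['position']+[0,0,19]]))
cv2.imwrite("pics/s3c.png",cv2.resize(im[140:300,180:350],None,fx=3.6,fy=3.6,interpolation=cv2.INTER_CUBIC))
E
```

```text
[ 540.058  -121.6864   18.8358] [[259.1919 245.6638]
 [259.2322 241.2461]]
```

View pics/s3c.png

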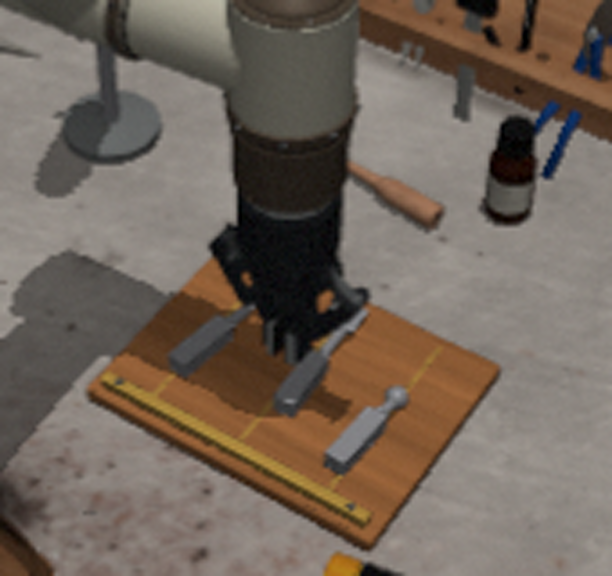

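```bash
python3 - <<'E'
from h import *
for t in ("w2","w3"):
    st,im,D=pickle.load(open(f"pics/{t}.pkl","rb"))
    g,P=cloud("wrist",D,st,box=(180,220,340,290))
    dark=im[g[:,1],g[:,0]].max(1)<110
    k=(P[:,2]>40)
    for z in range(40,100,5):
        q=k&(P[:,2]>=z)&(P[:,2]<z+5)
        if q.sum(): print(t,z,q.sum(),P[q].min(0).round(),P[q].max(0).round())
D=np.load("pics/s3.npy")
g,P=cloud("scene",D,box=(235,215,285,262))
k=(P[:,2]>38)&(P[:,2]<130)
for z in range(38,90,4):
    q=k&(P[:,2]>=z)&(P[:,2]<z+4)
    if q.sum(): print(z,q.sum(),P[q].min(0).round(),P[q].max(0).round())
E
```

```text
w2 50 27 [ 533. -149.   53.] [548. -93.  55.]
w2 55 194 [ 530. -160.   55.] [553. -88.  60.]
w2 60 324 [ 530. -159.   60.] [552. -81.  65.]
w2 65 366 [ 529. -158.   65.] [552. -81.  70.]
w2 70 372 [ 529. -155.   70.] [553. -82.  75.]
w2 75 373 [ 529. -155.   75.] [550. -83.  80.]
w2 80 339 [ 530. -154.   80.] [547. -85.  85.]
w2 85 326 [ 530. -153.   85.] [544. -87.  90.]
w2 90 398 [ 529. -152.   90.] [540. -88.  95.]
w2 95 54 [ 529. -151.   95.] [535. -89. 100.]
w3 50 37 [ 531. -132.   53.] [ 541. -111.   55.]
w3 55 235 [ 530. -139.   55.] [ 553. -104.   60.]
w3 60 237 [ 530. -140.   60.] [ 551. -103.   65.]
w3 65 295 [ 530. -140.   65.] [ 539. -103.   70.]
w3 70 344 [ 530. -140.   70.] [ 552. -103.   75.]
w3 75 314 [ 530. -140.   75.] [ 551. -103.   80.]
w3 80 270 [ 530. -140.   80.] [ 545. -103.   85.]
w3 85 413 [ 529. -142.   85.] [ 544. -100.   90.]
w3 90 518 [ 527. -150.   90.] [538. -90.  95.]
w3 95 916 [ 528. -150.   95.] [537. -89. 100.]
38 2 [ 530. -134.   38.] [ 536. -131.   38.]
46 1 [ 538. -116.   50.] [ 538. -116.   50.]
50 3 [ 533. -132.   50.] [ 542. -116.   52.]
54 5 [ 530. -130.   55.] [ 542. -111.   58.]
58 14 [ 532. -139.   58.] [ 549. -110.   62.]
62 12 [ 530. -141.   62.] [ 549. -104.   65.]
66 17 [ 530. -142.   66.] [ 544. -103.   70.]
70 11 [ 529. -140.   70.] [ 546. -110.   74.]
74 14 [ 530. -141.   74.] [ 545. -105.   78.]
78 8 [ 531. -140.   78.] [ 544. -105.   81.]
82 15 [ 530. -137.   82.] [ 545. -105.   85.]
86 6 [ 534. -142.   86.] [ 540. -112.   89.]
```

Emit:
{"fn": "drive_tool", "kwargs": {
  "steps": [
    [0, 0, 0, 0, 0.055],
    [0, 0, 0, 0, 0.055],
    [0, 0, 0, 0, 0.055],
    [0, 0, 0.01, 0, 0.055],
    [0, 0, 0.01, 0, 0.055],
    [0, 0, 0.008, 0, 0.055],
    [0, 0, 0.004, 0, 0.055],
    [0, 0, 0, 0, 0.055]
  ]
}}

```text
clock: 6.75
position: [539.1, -121.7, -14.3]
ee_rot: [-0.004, 1.0, 0.0, -0.004]
contact_force: [-0.1, 0.6, -0.5]
gripper_width: 54.4
```

```bash
python3 - <<'E'
from h import *
st,im,D=snap("w4"); print(st['clock'],st['position'],st['contact_force'],st['gripper_width'])
g,P=cloud("wrist",D,st,box=(180,220,340,290))
for z in range(10,60,5):
    q=(P[:,2]>=z)&(P[:,2]<z+5)
    if q.sum(): print(z,q.sum(),P[q].min(0).round(),P[q].max(0).round())
cv2.imwrite("pics/w4b.png",cv2.resize(im,(800,600),interpolation=cv2.INTER_CUBIC))
E
```

```text
6.75 [ 539.1451 -121.6899  -14.2763] [-0.138   0.6195 -0.4971] 54.44161547636907
10 5691 [ 526. -163.   11.] [571. -74.  15.]
15 39 [ 526. -149.   15.] [564. -81.  20.]
20 158 [ 523. -155.   20.] [564. -87.  25.]
25 465 [ 520. -159.   25.] [559. -81.  30.]
30 2709 [ 520. -159.   30.] [559. -80.  35.]
35 372 [ 529. -155.   35.] [552. -81.  40.]
40 380 [ 529. -155.   40.] [551. -83.  45.]
45 356 [ 529. -154.   45.] [548. -84.  50.]
50 320 [ 529. -153.   50.] [544. -87.  55.]
55 486 [ 529. -152.   55.] [541. -87.  60.]
```

View pics/w4b.png

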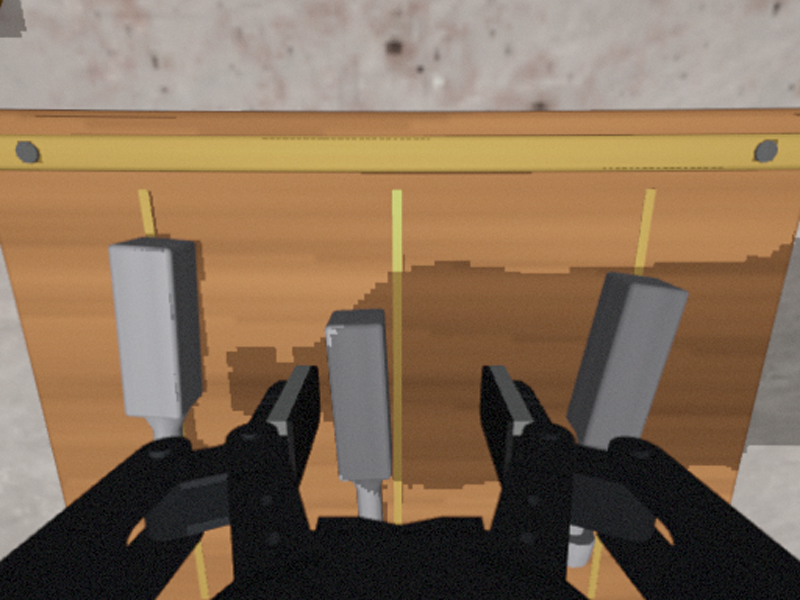

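Tips now straddle the chisel shank at about z = 20 (jaw centre col 400, line at col 397). Close on it.

Emit:
{"fn": "drive_tool", "kwargs": {
  "steps": [
    [0, 0, 0.002, 0, 0.04],
    [0, 0, 0, 0, 0.03],
    [0, 0, 0, 0, 0.02],
    [0, 0, 0, 0, 0.01],
    [0, 0, 0, 0, 0.01],
    [0, 0, 0, 0, 0.01]
  ]
}}

```text
clock: 7.4
position: [540.2, -121.7, -14.5]
ee_rot: [-0.004, 1.0, 0.0, -0.003]
contact_force: [-1.1, -0.1, 5.5]
gripper_width: 16.5
```

```bash
python3 - <<'E'
from h import *
st,im,D=snap("w5"); print(st['clock'],st['position'],st['contact_force'],st['gripper_width'])
cv2.imwrite("pics/w5b.png",cv2.resize(im,(800,600),interpolation=cv2.INTER_CUBIC))
E
```

```text
7.4 [ 540.1939 -121.7078  -14.5144] [-1.065  -0.0733  5.4739] 16.50998580542898
```

View pics/w5b.png

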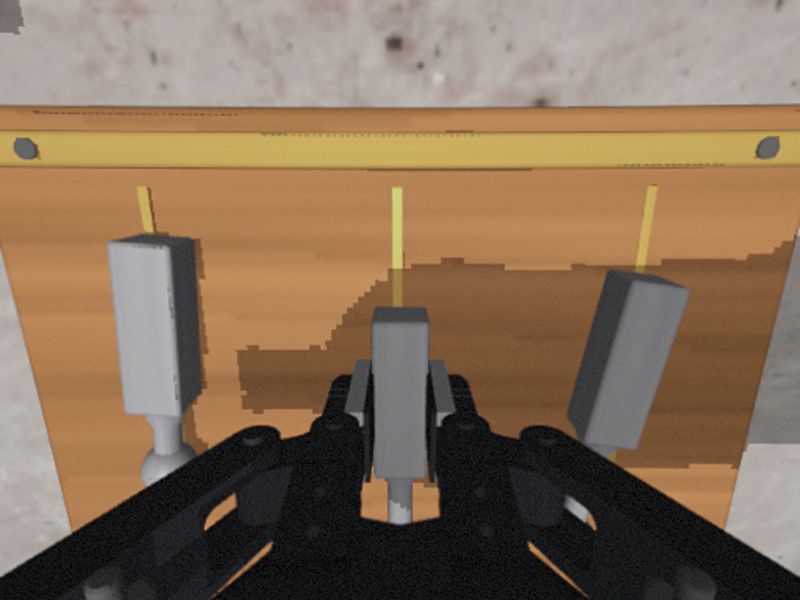

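Emit:
{"fn": "drive_tool", "kwargs": {
  "steps": [
    [0.01, 0, -0.001, 0, 0.01],
    [0.01, 0, 0, 0, 0.01],
    [0.01, 0, 0, 0, 0.01],
    [0.01, 0, 0, 0, 0.01],
    [0, 0, 0, 0, 0.01],
    [0, 0, 0, 0, 0.01]
  ]
}}

```text
clock: 8.05
position: [499.8, -122.0, -13.8]
ee_rot: [-0.004, 1.0, 0.0, -0.003]
contact_force: [0.4, 0.7, -1.5]
gripper_width: 16.1
```

Emit:
{"fn": "drive_tool", "kwargs": {
  "steps": [
    [0.002, 0, 0, 0, 0.01],
    [0, 0, 0, 0, 0.01]
  ]
}}

```text
clock: 8.25
position: [498.0, -121.9, -13.9]
ee_rot: [-0.004, 1.0, 0.0, -0.003]
contact_force: [-0.7, -0.4, -0.2]
gripper_width: 16.0
```

Emit:
{"fn": "drive_tool", "kwargs": {
  "steps": [
    [0.002, 0, 0, 0, 0.01],
    [0, 0, 0, 0, 0.01]
  ]
}}

```text
clock: 8.45
position: [495.7, -122.0, -13.9]
ee_rot: [-0.004, 1.0, 0.0, -0.003]
contact_force: [0.1, -0.5, -0.9]
gripper_width: 16.6
```

Emit:
{"fn": "drive_tool", "kwargs": {
  "steps": [
    [0.002, 0, 0, 0, 0.01],
    [0, 0, 0, 0, 0.01]
  ]
}}

```text
clock: 8.65
position: [495.7, -121.9, -13.4]
ee_rot: [-0.004, 1.0, 0.0, -0.001]
contact_force: [4.4, 0.1, -4.5]
gripper_width: 16.6
```

```bash
python3 - <<'E'
from h import *
st,im,D=snap("w6"); print(st['clock'],st['position'],st['contact_force'],st['gripper_width'])
cv2.imwrite("pics/w6b.png",cv2.resize(im,(800,600),interpolation=cv2.INTER_CUBIC))
E
```

```text
8.65 [ 495.6942 -121.9148  -13.4365] [ 4.4065  0.0828 -4.4689] 16.636766928960427
```

View pics/w6b.png

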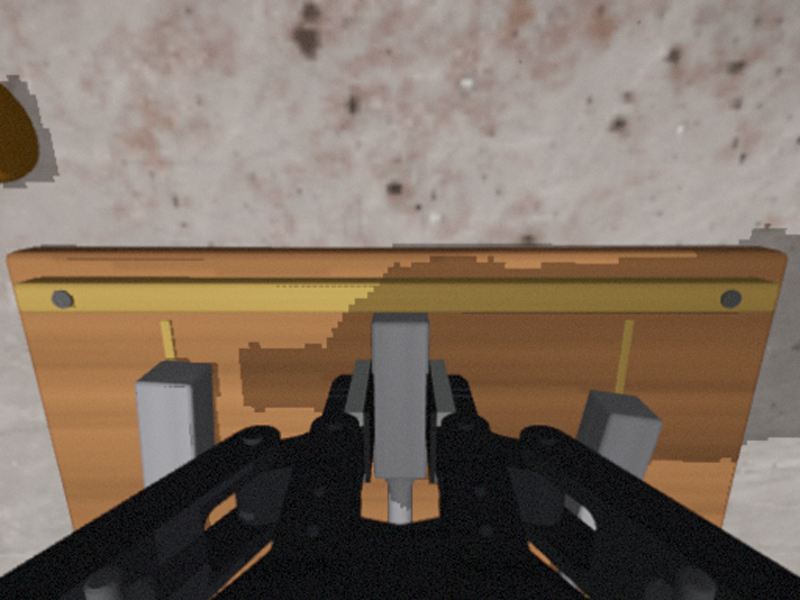

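Emit:
{"fn": "drive_tool", "kwargs": {
  "steps": [
    [-0.001, 0, 0, 0, 0.03],
    [0, 0, 0, 0, 0.05],
    [0, 0, 0, 0, 0.055],
    [0, 0, -0.025, 0, 0.055],
    [0, 0, -0.025, 0, 0.055],
    [-0.01, 0.025, 0, 0, 0.055],
    [-0.01, 0.03, 0, 0, 0.055],
    [-0.011, 0.025, 0, 0, 0.055],
    [0, 0, 0, 0, 0.055],
    [0, 0, 0.02, 0, 0.055],
    [0, 0, 0.02, 0, 0.055],
    [0, 0, 0, 0, 0.055]
  ]
}}

```text
clock: 9.9
position: [522.2, -42.6, -6.4]
ee_rot: [-0.003, 1.0, -0.0, -0.007]
contact_force: [0.2, 0.7, -0.4]
gripper_width: 54.9
```

```bash
python3 - <<'E'
from h import *
st,im,D=snap("w7"); print(st['clock'],st['position'],st['contact_force'],st['gripper_width'])
cv2.imwrite("pics/w7b.png",cv2.resize(im,(800,600),interpolation=cv2.INTER_CUBIC))
E
```

```text
9.9 [522.2023 -42.6357  -6.3639] [ 0.2284  0.6618 -0.3842] 54.87916806066326
```

View pics/w7b.png

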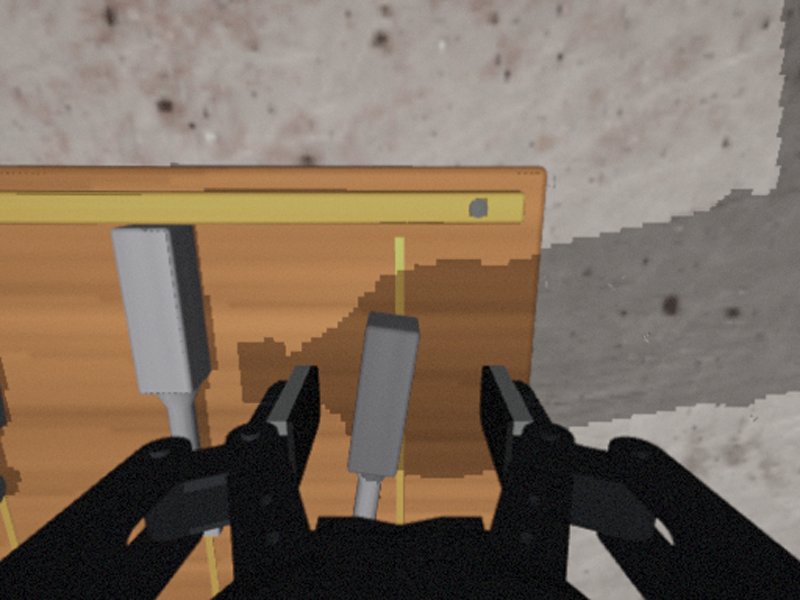

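Emit:
{"fn": "drive_tool", "kwargs": {
  "steps": [
    [-0.003, 0, 0.004, 0, 0.055],
    [0, 0, 0.004, 0, 0.045],
    [0, 0, 0, 0, 0.03],
    [0, 0, 0, 0, 0.02],
    [0, 0, 0, 0, 0.01],
    [0, 0, 0, 0, 0.01],
    [0, 0, 0, 0, 0.01]
  ]
}}

```text
clock: 10.65
position: [528.8, -41.8, -11.4]
ee_rot: [-0.004, 1.0, 0.0, -0.003]
contact_force: [-0.2, -0.0, 4.7]
gripper_width: 16.4
```

Emit:
{"fn": "drive_tool", "kwargs": {
  "steps": [
    [0.01, 0, 0, 0, 0.01],
    [0.01, 0, 0, 0, 0.01],
    [0.008, 0, 0, 0, 0.01],
    [0, 0, 0, 0, 0.01],
    [0, 0, 0, 0, 0.01]
  ]
}}

```text
clock: 11.15
position: [498.8, -41.9, -11.4]
ee_rot: [-0.004, 1.0, 0.0, -0.004]
contact_force: [-1.4, 1.7, 8.6]
gripper_width: 16.4
```

```bash
python3 - <<'E'
from h import *
st,im,D=snap("w8"); print(st['clock'],st['position'],st['contact_force'],st['gripper_width'])
cv2.imwrite("pics/w8b.png",cv2.resize(im,(800,600),interpolation=cv2.INTER_CUBIC))
E
```

```text
11.15 [498.7722 -41.8521 -11.4291] [-1.4423  1.7394  8.5897] 16.44775964699906
```

View pics/w8b.png

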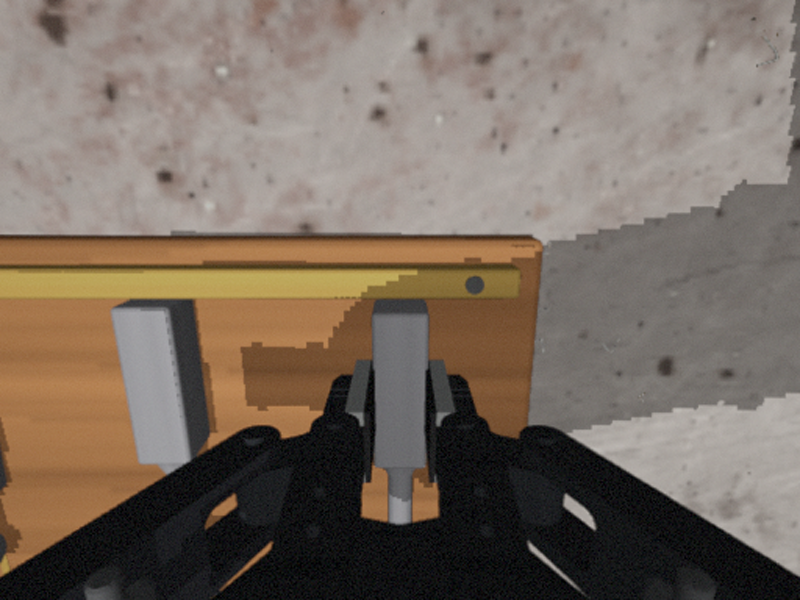

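Emit:
{"fn": "drive_tool", "kwargs": {
  "steps": [
    [0.002, 0, -0.0005, 0, 0.01],
    [0, 0, 0, 0, 0.01]
  ]
}}

```text
clock: 11.4
position: [497.2, -41.9, -11.4]
ee_rot: [-0.004, 1.0, 0.0, -0.004]
contact_force: [-0.3, 1.9, 5.1]
gripper_width: 16.0
```

Emit:
{"fn": "drive_tool", "kwargs": {
  "steps": [
    [0.0015, 0, 0, 0, 0.01],
    [0, 0, 0, 0, 0.01]
  ]
}}

```text
clock: 11.6
position: [496.7, -41.9, -11.4]
ee_rot: [-0.004, 1.0, 0.0, -0.003]
contact_force: [1.0, 0.2, 3.6]
gripper_width: 16.1
```

Emit:
{"fn": "drive_tool", "kwargs": {
  "steps": [
    [-0.001, 0, 0, 0, 0.03],
    [0, 0, 0, 0, 0.05],
    [0, 0, 0, 0, 0.055],
    [0, 0, -0.025, 0, 0.055],
    [0, 0, -0.025, 0, 0.055],
    [-0.005, -0.032, 0, 0, 0.055],
    [-0.005, -0.032, 0, 0, 0.055],
    [-0.005, -0.032, 0, 0, 0.055],
    [-0.005, -0.032, 0, 0, 0.055],
    [0, -0.032, 0, 0, 0.055],
    [0, 0, 0, 0, 0.055],
    [0, 0, 0.02, 0, 0.055],
    [0, 0, 0.02, 0, 0.055],
    [0, 0, 0, 0, 0.055]
  ]
}}

```text
clock: 13.0
position: [516.1, -201.1, -4.2]
ee_rot: [-0.003, 1.0, 0.001, -0.007]
contact_force: [-0.5, 1.4, 0.1]
gripper_width: 55.0
```

```bash
python3 - <<'E'
from h import *
st,im,D=snap("w9"); print(st['clock'],st['position'],st['contact_force'],st['gripper_width'])
cv2.imwrite("pics/w9b.png",cv2.resize(im,(800,600),interpolation=cv2.INTER_CUBIC))
E
```

```text
13.0 [ 516.0652 -201.0575   -4.2272] [-0.4513  1.3609  0.109 ] 55.04345925242909
```

View pics/w9b.png

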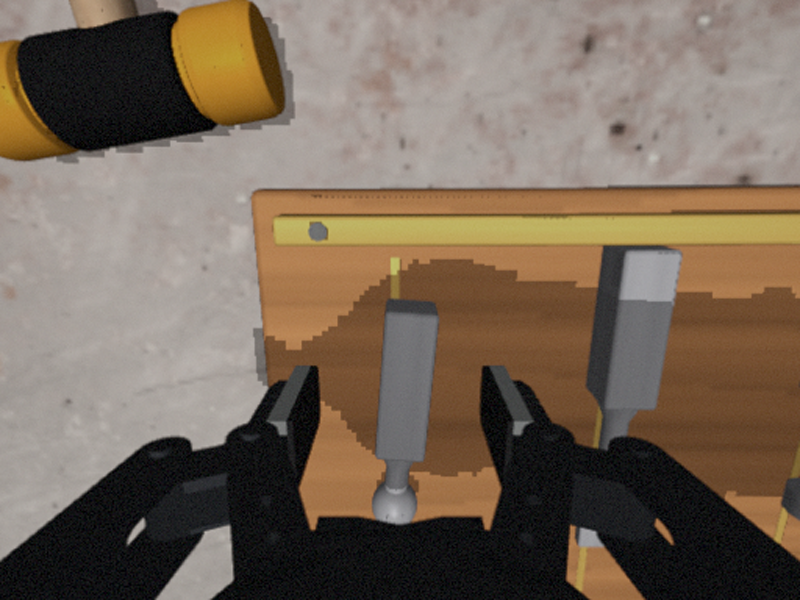

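Emit:
{"fn": "drive_tool", "kwargs": {
  "steps": [
    [-0.001, -0.001, 0.005, 0, 0.055],
    [0, 0, 0.0045, 0, 0.045],
    [0, 0, 0, 0, 0.03],
    [0, 0, 0, 0, 0.02],
    [0, 0, 0, 0, 0.01],
    [0, 0, 0, 0, 0.01],
    [0, 0, 0, 0, 0.01]
  ]
}}

```text
clock: 13.75
position: [520.3, -202.8, -10.5]
ee_rot: [-0.004, 1.0, 0.0, -0.003]
contact_force: [-0.9, 2.3, 4.1]
gripper_width: 16.1
```

Emit:
{"fn": "drive_tool", "kwargs": {
  "steps": [
    [0.01, 0, 0, 0, 0.01],
    [0.006, 0, 0, 0, 0.01],
    [0.002, 0, 0, 0, 0.01],
    [0, 0, 0, 0, 0.01],
    [0, 0, 0, 0, 0.01]
  ]
}}

```text
clock: 14.25
position: [501.8, -203.1, -10.5]
ee_rot: [-0.004, 1.0, 0.0, -0.004]
contact_force: [-0.5, 0.0, 6.8]
gripper_width: 15.9
```

```bash
python3 - <<'E'
from h import *
st,im,D=snap("w10"); print(st['clock'],st['position'],st['contact_force'],st['gripper_width'])
cv2.imwrite("pics/w10b.png",cv2.resize(im,(800,600),interpolation=cv2.INTER_CUBIC))
E
```

```text
14.25 [ 501.7545 -203.0938  -10.4652] [-0.4971  0.0326  6.8168] 15.940774767058935
```

View pics/w10b.png

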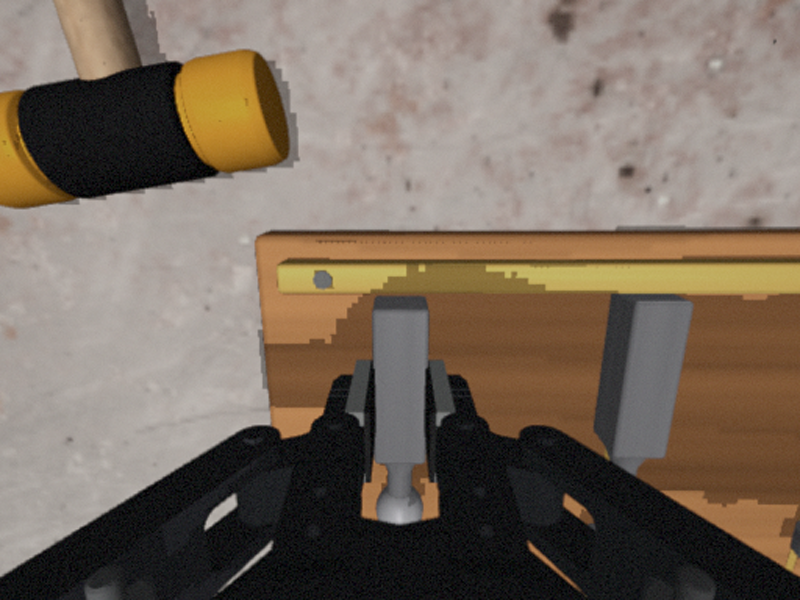

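Emit:
{"fn": "drive_tool", "kwargs": {
  "steps": [
    [0.002, 0.0005, -0.0005, 0, 0.01],
    [0, 0, 0, 0, 0.01]
  ]
}}

```text
clock: 14.5
position: [499.7, -202.4, -10.4]
ee_rot: [-0.004, 1.0, 0.0, -0.004]
contact_force: [0.4, 0.9, 3.3]
gripper_width: 16.3
```

Emit:
{"fn": "drive_tool", "kwargs": {
  "steps": [
    [0.002, 0, 0, 0, 0.01],
    [0, 0, 0, 0, 0.01]
  ]
}}

```text
clock: 14.7
position: [499.1, -202.5, -10.4]
ee_rot: [-0.004, 1.0, 0.0, -0.002]
contact_force: [4.4, -0.3, -0.9]
gripper_width: 16.4
```

Emit:
{"fn": "drive_tool", "kwargs": {
  "steps": [
    [0.0015, 0, 0, 0, 0.01],
    [0, 0, 0, 0, 0.01]
  ]
}}

```text
clock: 14.9
position: [499.2, -202.5, -10.1]
ee_rot: [-0.004, 1.0, -0.0, -0.001]
contact_force: [5.7, -0.2, -1.5]
gripper_width: 15.6
```

Emit:
{"fn": "drive_tool", "kwargs": {
  "steps": [
    [-0.002, 0, 0, 0, 0.03],
    [0, 0, 0, 0, 0.05],
    [0, 0, 0, 0, 0.055],
    [0, 0, -0.025, 0, 0.055],
    [0, 0.02, -0.04, 0, 0.055],
    [0, 0.03, -0.04, 0, 0.055],
    [0, 0.03, -0.03, 0, 0.055],
    [0, 0, 0, 0, 0.055],
    [0, 0, 0, 0, 0.055]
  ]
}}

```text
clock: 15.8
position: [498.1, -121.9, 125.0]
ee_rot: [-0.004, 1.0, 0.0, -0.003]
contact_force: [-0.5, -0.3, -0.7]
gripper_width: 54.6
```

```bash
python3 - <<'E'
from h import *
st,im,D=snap("w11"); print(st['clock'],st['position'],st['ee_rot'],st['contact_force'],st['gripper_width'])
cv2.imwrite("pics/w11b.png",cv2.resize(im[100:340,100:420],(800,600),interpolation=cv2.INTER_CUBIC))
E
```

```text
15.8 [ 498.1126 -121.8964  125.0229] [-0.0044  1.      0.0004 -0.0033] [-0.4949 -0.2959 -0.7198] 54.64368577664992
```

View pics/w11b.png

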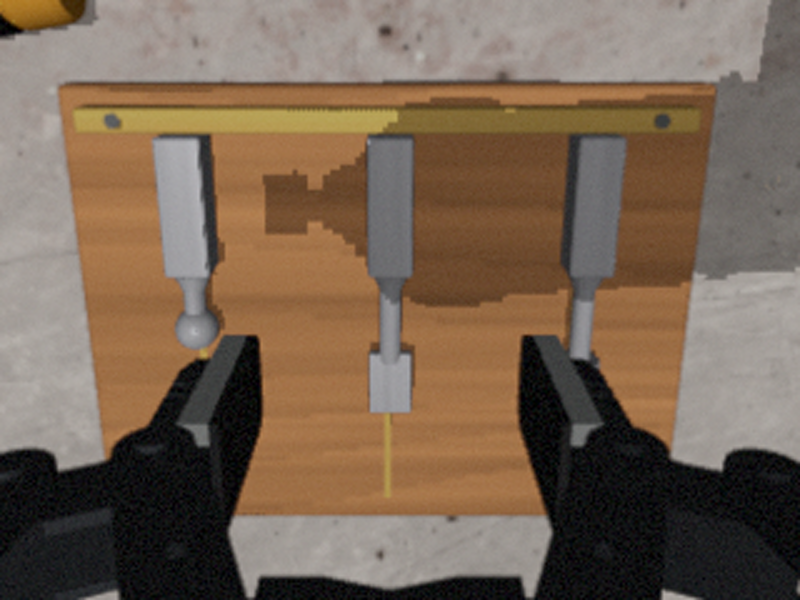

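Emit:
{"fn": "drive_tool", "kwargs": {
  "steps": [
    [0.003, -0.02, 0.015, 0, 0.05],
    [0.004, -0.03, 0.02, 0, 0.05],
    [0.004, -0.03, 0.02, 0, 0.05],
    [0, 0, 0.04, 0, 0.05],
    [0, 0, 0.028, 0, 0.05],
    [0, 0, 0.005, 0, 0.05],
    [0, 0, 0, 0, 0.05],
    [0, 0, 0, 0, 0.05]
  ]
}}

```text
clock: 16.65
position: [488.2, -202.9, -2.6]
ee_rot: [-0.004, 1.0, -0.0, -0.003]
contact_force: [-0.3, -0.6, -0.0]
gripper_width: 49.9
```

```bash
python3 - <<'E'
from h import *
st,im,D=snap("w12"); print(st['clock'],st['position'],st['contact_force'],st['gripper_width'])
cv2.imwrite("pics/w12b.png",cv2.resize(im,(800,600),interpolation=cv2.INTER_CUBIC))
st,im,D=pickle.load(open("pics/w11.pkl","rb"))
print(at_z("wrist",np.array([(240,108),(240,132),(540,108),(540,132)])/2.5+100,24,st))
E
```

```text
16.65 [ 488.2324 -202.9052   -2.6068] [-0.2534 -0.5725 -0.0066] 49.93961417583762
[[ 459.9766 -177.8142   24.    ]
 [ 469.0861 -178.2851   24.    ]
 [ 459.0859  -64.0898   24.    ]
 [ 468.1932  -63.4637   24.    ]]
```

View pics/w12b.png

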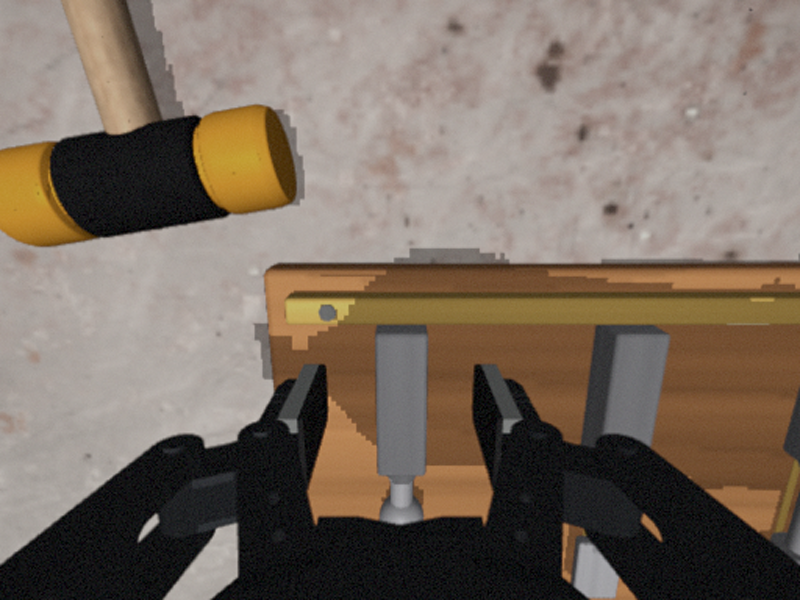

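Emit:
{"fn": "drive_tool", "kwargs": {
  "steps": [
    [0.001, 0, 0.005, 0, 0.05],
    [0, 0, 0.004, 0, 0.04],
    [0, 0, 0, 0, 0.03],
    [0, 0, 0, 0, 0.02],
    [0, 0, 0, 0, 0.01],
    [0, 0, 0, 0, 0.01],
    [0, 0, 0, 0, 0.01]
  ]
}}

```text
clock: 17.4
position: [486.7, -202.6, -11.9]
ee_rot: [-0.004, 1.0, 0.0, -0.003]
contact_force: [-1.5, 1.1, 4.6]
gripper_width: 16.1
```

Emit:
{"fn": "drive_tool", "kwargs": {
  "steps": [
    [0, 0, -0.01, 0, 0.01],
    [0, 0, -0.02, 0, 0.01],
    [0, 0, -0.03, 0, 0.01],
    [0, 0, -0.02, 0, 0.01],
    [0, 0, 0, 0, 0.01],
    [0, 0, 0, 0, 0.01]
  ]
}}

```text
clock: 18.0
position: [486.5, -202.4, 67.7]
ee_rot: [-0.004, 1.0, 0.0, -0.003]
contact_force: [-0.8, 0.2, -2.2]
gripper_width: 16.0
```

```bash
python3 - <<'E'
from h import *
st,im,D=snap("w13"); print(st['clock'],st['position'],st['contact_force'],st['gripper_width'])
cv2.imwrite("pics/w13b.png",cv2.resize(im,(800,600),interpolation=cv2.INTER_CUBIC))
E
```

```text
18.0 [ 486.5241 -202.4196   67.6556] [-0.7644  0.2135 -2.1558] 16.025072638015207
```

View pics/w13b.png

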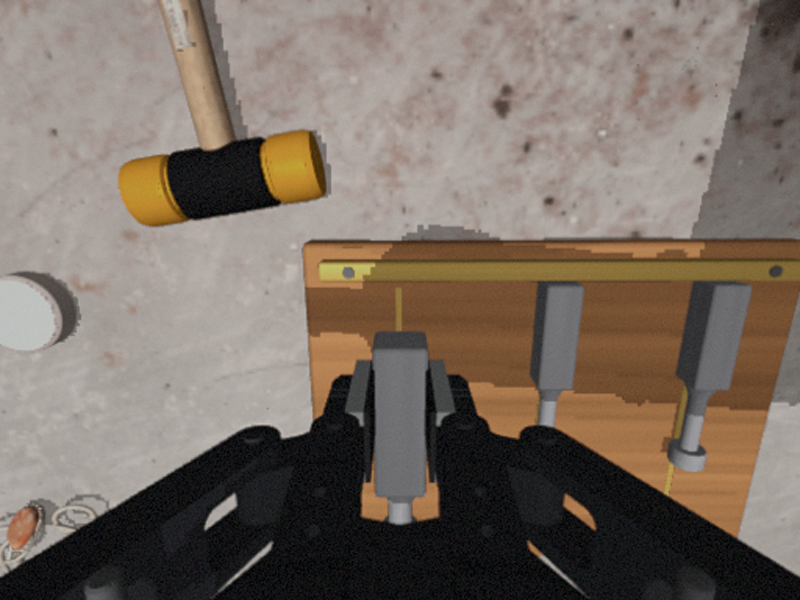

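Emit:
{"fn": "drive_tool", "kwargs": {
  "steps": [
    [0.015, 0.03, 0, 0, 0.01],
    [0.015, 0.03, 0, 0, 0.01],
    [0.015, 0.03, 0, 0, 0.01],
    [0.0145, 0.03, 0, 0, 0.01],
    [0, 0, 0.02, 0, 0.01],
    [0, 0, 0.02, 0, 0.01],
    [0, 0, 0.015, 0, 0.01],
    [0, 0, 0.008, 0, 0.01],
    [0, 0, 0, 0, 0.01],
    [0, 0, 0, 0, 0.01]
  ]
}}

```text
clock: 19.05
position: [426.2, -83.2, 5.0]
ee_rot: [-0.004, 1.0, 0.0, -0.004]
contact_force: [-0.5, -0.3, -1.5]
gripper_width: 16.0
```

```bash
python3 - <<'E'
from h import *
st,im,D=snap("w14"); print(st['clock'],st['position'],st['contact_force'],st['gripper_width'])
cv2.imwrite("pics/w14b.png",cv2.resize(im,(800,600),interpolation=cv2.INTER_CUBIC))
im,D=arm.get_image("scene"); cv2.imwrite("pics/s14c.png",cv2.resize(im[140:300,180:350],None,fx=3.6,fy=3.6,interpolation=cv2.INTER_CUBIC))
E
```

```text
19.05 [426.2115 -83.1734   5.0101] [-0.5345 -0.3349 -1.4718] 16.037718695008998
```

View pics/w14b.png

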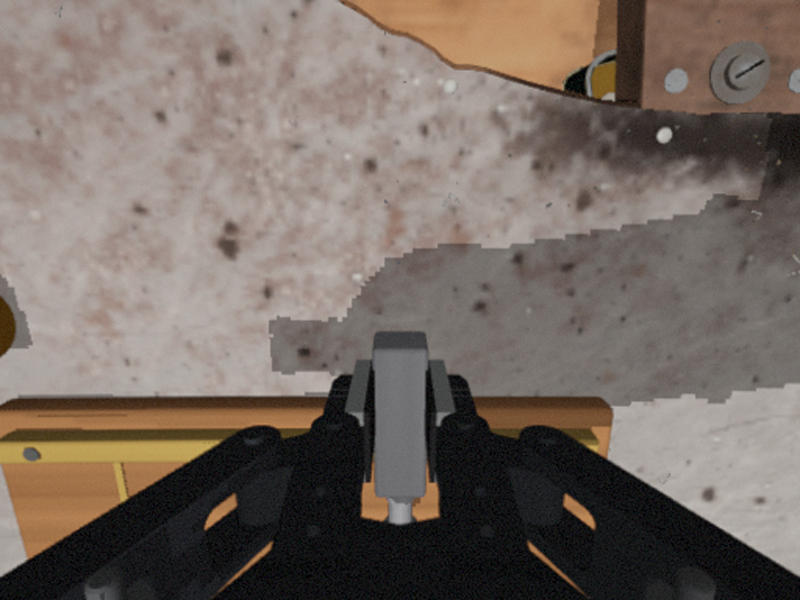

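View pics/s14c.png

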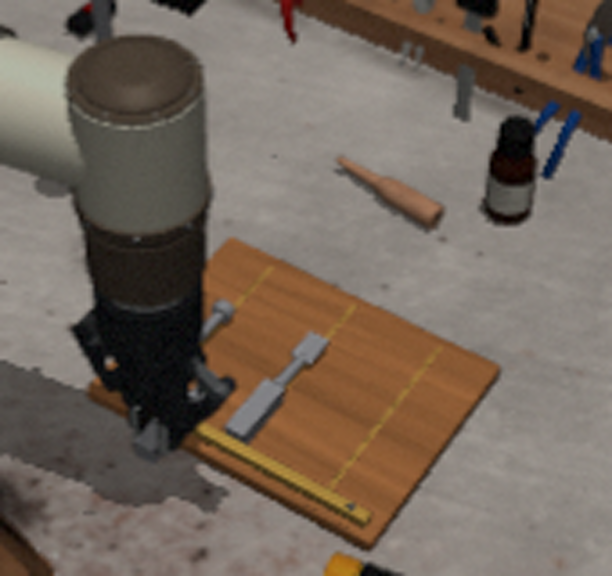

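Emit:
{"fn": "drive_tool", "kwargs": {
  "steps": [
    [0, 0, 0.004, 0, 0.01],
    [0, 0, 0.004, 0, 0.01],
    [0, 0, 0, 0, 0.01]
  ]
}}

```text
clock: 19.45
position: [426.5, -83.1, -2.3]
ee_rot: [-0.004, 1.0, 0.0, -0.003]
contact_force: [-3.2, 1.6, 6.3]
gripper_width: 16.5
```

Emit:
{"fn": "drive_tool", "kwargs": {
  "steps": [
    [0, 0, 0.003, 0, 0.01],
    [0, 0, 0, 0, 0.01]
  ]
}}

```text
clock: 19.65
position: [425.5, -83.2, -4.8]
ee_rot: [-0.004, 1.0, -0.0, -0.004]
contact_force: [-6.0, 1.8, 13.4]
gripper_width: 16.6
```

Emit:
{"fn": "drive_tool", "kwargs": {
  "steps": [
    [0, 0, 0.003, 0, 0.01],
    [0, 0, 0, 0, 0.01]
  ]
}}

```text
clock: 19.85
position: [424.5, -83.2, -7.8]
ee_rot: [-0.004, 1.0, -0.0, -0.005]
contact_force: [-7.7, 1.9, 16.1]
gripper_width: 16.7
```

Emit:
{"fn": "drive_tool", "kwargs": {
  "steps": [
    [0, 0, 0.003, 0, 0.01],
    [0, 0, 0.003, 0, 0.01],
    [0, 0, 0, 0, 0.01]
  ]
}}

```text
clock: 20.15
position: [422.9, -83.3, -14.2]
ee_rot: [-0.004, 1.0, -0.0, -0.006]
contact_force: [-9.6, 4.6, 15.9]
gripper_width: 16.0
```

```bash
python3 - <<'E'
from h import *
st,im,D=snap("w15"); print(st['clock'],st['position'],st['contact_force'],st['gripper_width'])
cv2.imwrite("pics/w15b.png",cv2.resize(im,(800,600),interpolation=cv2.INTER_CUBIC))
g,P=cloud("wrist",D,st,box=(243,205,269,325))
for r in range(205,325,6):
    k=(g[:,1]>=r)&(g[:,1]<r+6); print(r,np.median(P[k],0).round(1))
E
```

```text
20.15 [422.8913 -83.2776 -14.2368] [-9.6248  4.5844 15.8682] 15.979021450529798
205 [408.6 -82.5  -1. ]
211 [412.4 -82.8  -1. ]
217 [411.  -83.   13.1]
223 [408.9 -82.8  25.9]
229 [411.6 -82.5  27. ]
235 [414.5 -82.7  27.6]
241 [417.4 -82.7  28.6]
247 [420.3 -82.7  29.5]
253 [423.2 -82.7  30.4]
259 [425.9 -82.4  31.2]
265 [428.8 -82.7  32.2]
271 [431.7 -82.6  32.9]
277 [434.6 -82.6  33.9]
283 [437.5 -82.8  34.7]
289 [440.3 -82.6  35.6]
295 [443.1 -82.8  36.4]
301 [446.  -82.5  37.2]
307 [448.6 -82.5  38.1]
313 [451.6 -82.5  39. ]
319 [454.3 -82.5  39.8]
```

View pics/w15b.png

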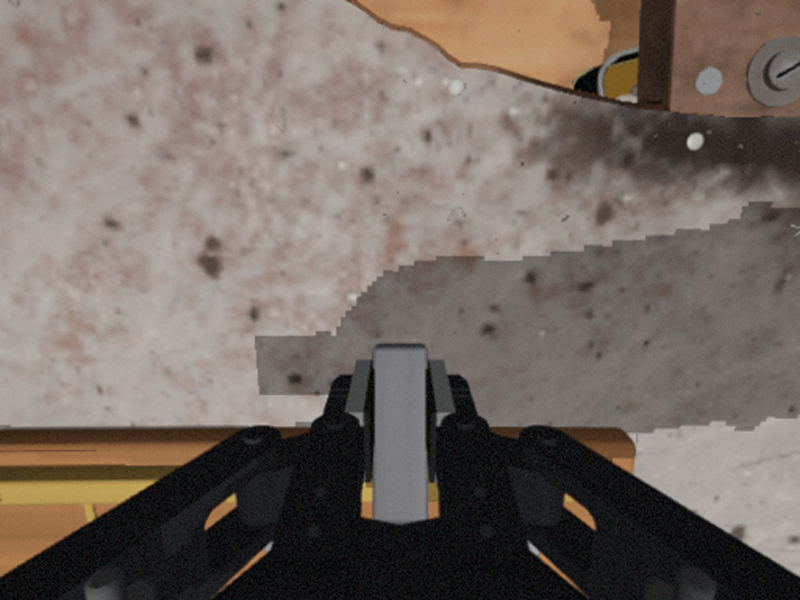

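Emit:
{"fn": "drive_tool", "kwargs": {
  "steps": [
    [-0.003, 0, 0.001, 0, 0.01],
    [-0.003, 0, 0.002, 0, 0.01],
    [0, 0, 0.001, 0, 0.01],
    [0, 0, 0, 0, 0.01]
  ]
}}

```text
clock: 20.6
position: [423.3, -83.8, -19.2]
ee_rot: [-0.003, 1.0, -0.0, -0.011]
contact_force: [-15.8, 5.9, 19.5]
gripper_width: 16.2
```

```bash
cat >> h.py <<'E'
def tilt(tag,box=(243,232,269,320)):
    st,im,D=snap(tag); print(st['clock'],st['position'],st['contact_force'],st['gripper_width'])
    g,P=cloud("wrist",D,st,box=box); 
    zm=np.median(P[:,2]); P=P[abs(P[:,2]-zm)<30]
    c=np.median(P,0); n=np.linalg.svd(P-c)[2][2]; n*=np.sign(n[2])
    r=abs((P-c)@n)<3; P=P[r]; c=P.mean(0); n=np.linalg.svd(P-c)[2][2]; n*=np.sign(n[2])
    print("tilt",np.arctan2(-n[0],n[2]),"roll",n[1],"at",c,len(P),"normal",n)
    return st,im,D,c,n
E
python3 - <<'E'
from h import *
tilt("w16")
E
```

```text
20.6 [423.2625 -83.7714 -19.2387] [-15.7528   5.9416  19.4819] 16.23026242533204
tilt 0.4085148035228359 roll -0.003881009889328703 at [432.1638 -83.0991  30.1622] 2279 normal [-0.3972 -0.0039  0.9177]
```

Emit:
{"fn": "drive_tool", "kwargs": {
  "steps": [
    [-0.002, 0, 0.0015, 0, 0.01],
    [0, 0, 0, 0, 0.01],
    [0, 0, -0.01, 0, 0.01],
    [0, 0, -0.03, 0, 0.01],
    [0, 0, -0.04, 0, 0.01],
    [0, 0, -0.04, 0, 0.01],
    [0, 0, -0.04, 0, 0.01],
    [0, 0, -0.03, 0, 0.01],
    [0, 0, 0, 0, 0.01],
    [0, 0, 0, 0, 0.01]
  ]
}}

```text
clock: 21.65
position: [435.2, -82.8, 169.8]
ee_rot: [-0.004, 1.0, 0.001, -0.003]
contact_force: [-0.4, -0.4, -1.0]
gripper_width: 16.5
```

```bash
python3 - <<'E'
from h import *
st,im,D,c,n=tilt("w17")
cv2.imwrite("pics/w17b.png",cv2.resize(im,(800,600),interpolation=cv2.INTER_CUBIC))
im,D=arm.get_image("scene"); np.save("pics/s17.npy",D);cv2.imwrite("pics/s17c.png",cv2.resize(im[90:270,170:350],None,fx=3.3,fy=3.3,interpolation=cv2.INTER_CUBIC))
print(st['ee_rot'])
E
```

```text
21.65 [435.2089 -82.8359 169.7967] [-0.3851 -0.4022 -0.9706] 16.475681082757117
tilt 0.45261954255756087 roll -0.009766351561284964 at [442.8734 -82.2681 219.7761] 2284 normal [-0.4373 -0.0098  0.8993]
[-0.0037  1.      0.0006 -0.0026]
```

View pics/w17b.png

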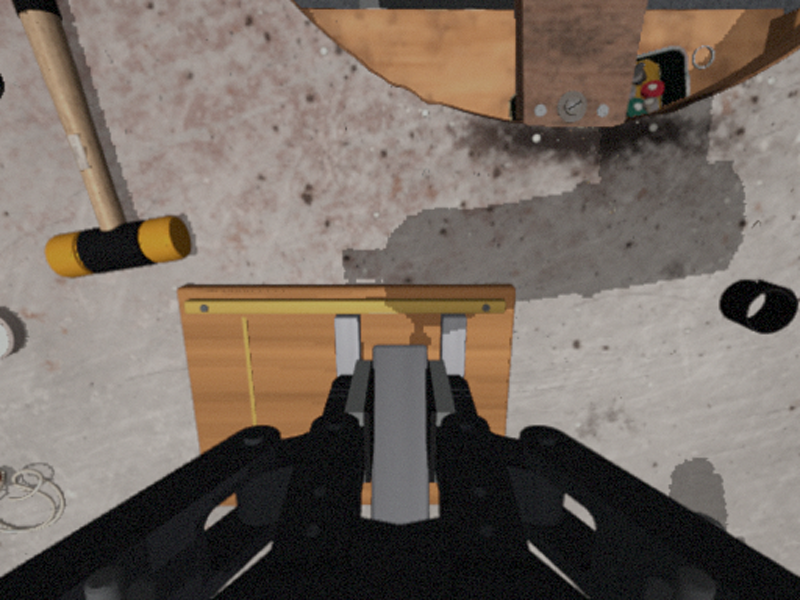

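View pics/s17c.png

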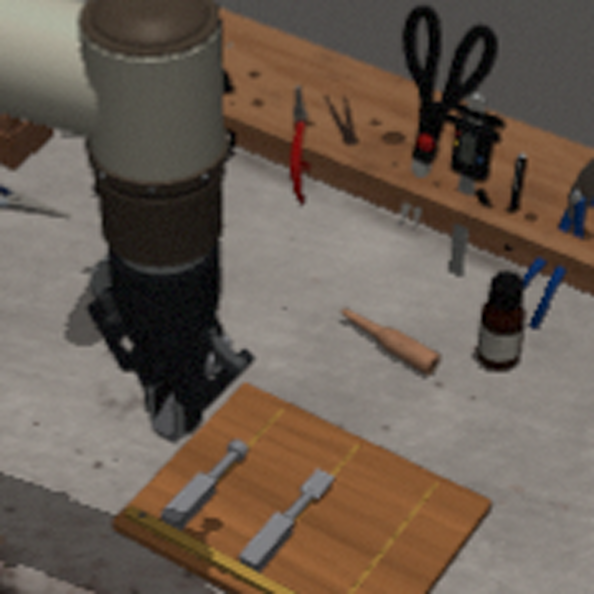

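```bash
python3 - <<'E'
from h import *
st,im,D=pickle.load(open("pics/w17.pkl","rb"))
cv2.imwrite("pics/w17d.png",cv2.resize(im[200:350,210:302],None,fx=5,fy=4,interpolation=cv2.INTER_CUBIC))
n=np.array([-.4373,-.0098,.8993]); n/=np.linalg.norm(n); c=np.array([442.87,-82.27,219.78])
o,d,_=ray("wrist",[(256,222.3)],st); t=((c-o)@n)/(d@n)[0]; b=o+d[0]*t
m=st['ee_rot']; Rt=R.from_quat(m).as_matrix()
dx=-Rt[:,0]; dx=dx-(dx@n)*n; dx/=np.linalg.norm(dx)
ball=b+81*dx-9*n
print("butt top",b,"dir",dx,"ball",ball,"rel tcp",ball-st['position'],"tool",Rt.T@(ball-st['position']))
print("grip local x", (Rt.T@(b-28*0-st['position'])))
g,P=cloud("scene",np.load("pics/s17.npy")); k=(np.linalg.norm(P-ball,axis=1)<30); print(k.sum(),P[k].mean(0) if k.sum() else 0)
print(proj("scene",[ball,b]))
E
```

```text
butt top [419.7125 -82.1491 208.5206] dir [0.8993 0.0033 0.4373] ball [496.4908 -81.7898 235.8511] rel tcp [61.2819  1.046  66.0545] tool [-60.9403   0.6774 -66.3746]
grip local x [ 15.6941   0.8475 -38.641 ]
14 [483.5613 -86.6801 233.9744]
[[236.4477 193.4001]
 [218.2263 219.997 ]]
```

View pics/w17d.png

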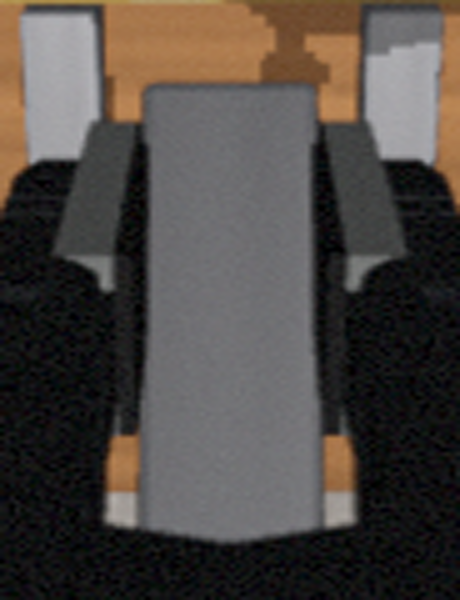

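Emit:
{"fn": "drive_tool", "kwargs": {
  "steps": [
    [0.0028, 0.02, 0.0022, 0, 0.01],
    [0.0028, 0.031, 0.0022, 0, 0.01],
    [0.0028, 0.031, 0.0022, 0, 0.01],
    [0.0028, 0.031, 0.0022, 0, 0.01],
    [0.0028, 0.031, 0.0022, 0, 0.01],
    [0.0026, 0.025, 0.002, 0, 0.01],
    [0, 0.0166, 0, 0, 0.01],
    [0, 0, 0, -3.62, 0.01],
    [0, 0, 0, -3.62, 0.01],
    [0, 0, 0, -3.62, 0.01],
    [0, 0, 0, -3.62, 0.01],
    [0, 0, 0, 0, 0.01],
    [0, 0, 0, 0, 0.01],
    [0, 0, 0, 0, 0.01]
  ]
}}

```text
clock: 23.15
position: [416.9, 102.2, 156.2]
ee_rot: [-0.129, 0.992, 0.0, -0.004]
contact_force: [0.2, 0.8, -0.3]
gripper_width: 16.3
```

```bash
python3 - <<'E'
from h import *
st,im,D,c,n=tilt("w18"); print(st['ee_rot'],np.arctan2(*(R.from_quat(st['ee_rot']).as_matrix()[[1,0],0])))
print("tilt full",np.arccos(n[2]),"yaw",np.arctan2(-n[1],-n[0]))
cv2.imwrite("pics/w18b.png",cv2.resize(im,(800,600),interpolation=cv2.INTER_CUBIC))
o,d,_=ray("wrist",[(256,222.3)],st); t=((c-o)@n)/(d@n)[0]; b=o+d[0]*t
Rt=R.from_quat(st['ee_rot']).as_matrix(); dx=-Rt[:,0]; dx=dx-(dx@n)*n; dx/=np.linalg.norm(dx)
ball=b+81*dx-9*n; print("ball",ball,"tool",Rt.T@(ball-st['position']),proj("scene",ball),proj("top",ball))
im,D=arm.get_image("scene"); np.save("pics/s18.npy",D);cv2.imwrite("pics/s18.png",im);cv2.imwrite("pics/s18c.png",cv2.resize(im[60:240,120:300],None,fx=3.3,fy=3.3,interpolation=cv2.INTER_CUBIC))
im,D=arm.get_image("top"); np.save("pics/t18.npy",D);cv2.imwrite("pics/t18.png",im);cv2.imwrite("pics/t18c.png",cv2.resize(im[110:260,100:280],None,fx=3.3,fy=3.3,interpolation=cv2.INTER_CUBIC))
E
```

```text
23.15 [416.8838 102.2388 156.1574] [ 0.2423  0.8005 -0.3013] 16.328881963807117
tilt 0.43455526573570336 roll -0.12067857120837647 at [424.4812 104.3989 206.1416] 2281 normal [-0.4179 -0.1207  0.9004]
[-0.1294  0.9916  0.0003 -0.0039] -2.8820588505548312
tilt full 0.45004331254048313 yaw 0.28110673315425333
ball [476.354  118.1805 222.0699] tool [-61.0643   0.2494 -66.3807] [[170.0896 171.7893]] [[176.6205 242.2922]]
```

View pics/s18c.png

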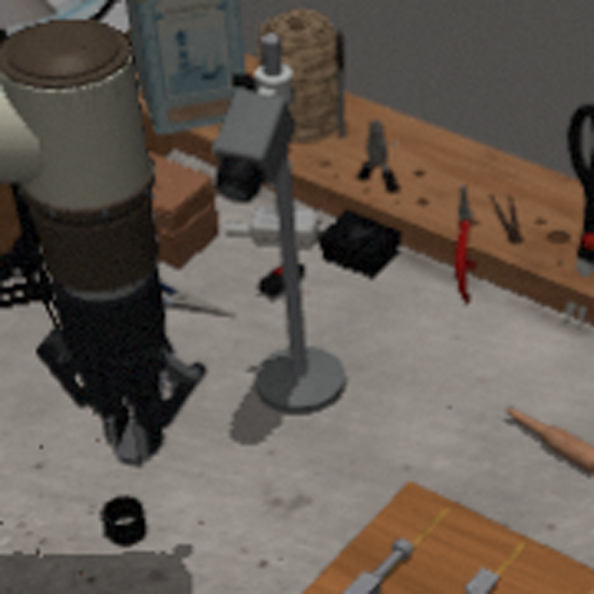

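View pics/t18c.png

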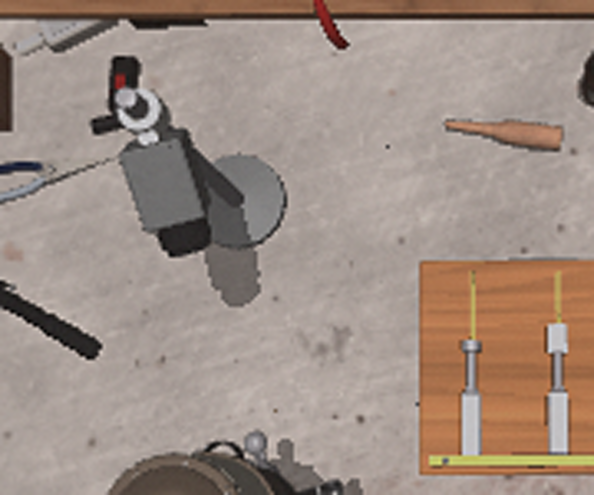

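View pics/w18b.png

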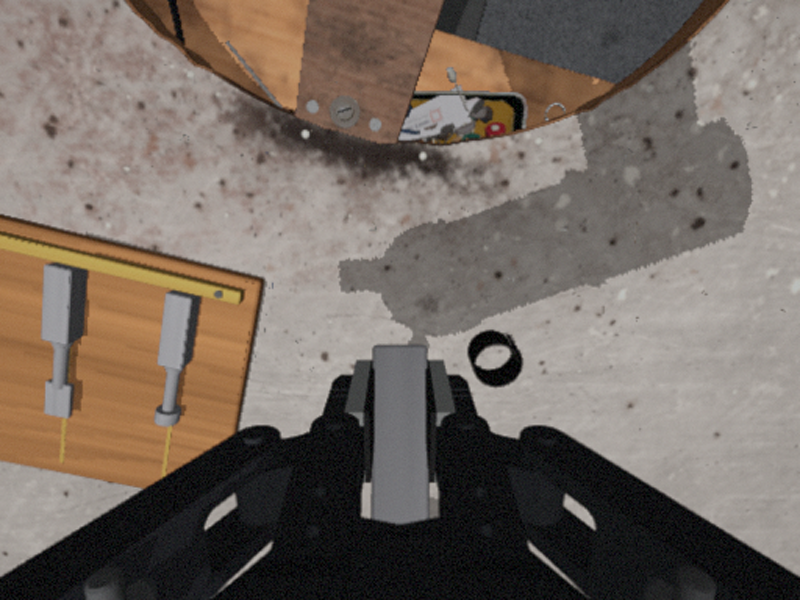

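```bash
python3 - <<'E'
from h import *
from scipy.optimize import least_squares
pred=np.array([476.35,118.18,222.07])
D=np.load("pics/t18.npy"); im=cv2.imread("pics/t18.png")
g,P=cloud("top",D,box=(165,232,192,256))
k=(np.linalg.norm(P-pred,axis=1)<16)&(P[:,0]>470-6); Q=P[k]; print(k.sum(),Q.min(0),Q.max(0),Q.mean(0))
f=least_squares(lambda c:np.linalg.norm(Q-c,axis=1)-9,pred,loss='soft_l1'); print("sphere",f.x,np.abs(f.fun).mean())
cv2.imwrite("pics/t18d.png",cv2.resize(im[228:258,160:200],None,fx=15,fy=15,interpolation=cv2.INTER_NEAREST))
for r in range(236,252): print(r,[int(np.round(D[r,c])) for c in range(170,190)])
E
```

```text
41 [464.2923 108.5915 221.6642] [479.626  123.5981 234.4744] [472.1183 115.7298 228.502 ]
sphere [472.6607 117.1014 223.2777] 1.1901023224427554
236 [1336, 1335, 1334, 1330, 1338, 1333, 1329, 1337, 1329, 1330, 1333, 1333, 1328, 1333, 1331, 1339, 1331, 1331, 1331, 1334]
237 [1332, 1331, 1333, 1335, 1331, 1329, 1331, 1334, 1336, 1329, 1330, 1334, 1332, 1334, 1329, 1333, 1329, 1334, 1333, 1331]
238 [1334, 1331, 1329, 1329, 1332, 1333, 1337, 1334, 1325, 1329, 1330, 1333, 1329, 1337, 1333, 1329, 1330, 1329, 1323, 1328]
239 [1329, 1325, 1334, 1332, 1331, 1331, 1328, 1329, 1331, 1332, 1329, 1332, 1333, 1333, 1332, 1328, 1326, 1329, 1328, 1331]
240 [1335, 1330, 1330, 1330, 1332, 1330, 1331, 1328, 1328, 1330, 1329, 1333, 1331, 1333, 1333, 1328, 1332, 1333, 1327, 1325]
241 [1334, 1335, 1331, 1334, 1332, 1108, 1100, 0, 1105, 1103, 1330, 1328, 1331, 1326, 1333, 1332, 1337, 1329, 1332, 1331]
242 [1329, 1328, 1326, 1332, 1102, 1101, 1099, 1102, 1104, 1100, 1103, 1330, 1327, 1332, 1332, 1327, 1329, 1324, 1331, 1331]
243 [1327, 1333, 1331, 1333, 1101, 1097, 1096, 1098, 1102, 1101, 1106, 1331, 0, 132
[... 312 characters left out ...]
1322, 1335, 1101, 1099, 1101, 1098, 1099, 1328, 1329, 1329, 1327, 1327, 1327, 1325, 1329, 1327, 1326]
247 [1325, 1297, 1309, 1324, 1325, 1326, 1103, 1107, 1102, 1107, 1328, 1331, 1328, 1329, 1326, 1328, 1330, 1331, 1326, 1322]
248 [882, 883, 1303, 1317, 1327, 1324, 1329, 1107, 1106, 1103, 1113, 1329, 1321, 1327, 1329, 1328, 1322, 1328, 1326, 1327]
249 [881, 881, 881, 882, 1327, 886, 1326, 1114, 1110, 1109, 1109, 1325, 1322, 1330, 1325, 1325, 1328, 1329, 1328, 1324]
250 [856, 868, 0, 886, 881, 884, 887, 1328, 1110, 1108, 1110, 1113, 1327, 1334, 1331, 1326, 1325, 1328, 1325, 1324]
251 [840, 847, 858, 872, 879, 880, 0, 891, 1001, 1106, 1111, 1114, 1114, 1120, 1330, 1328, 1329, 1323, 1326, 1330]
```

View pics/t18d.png

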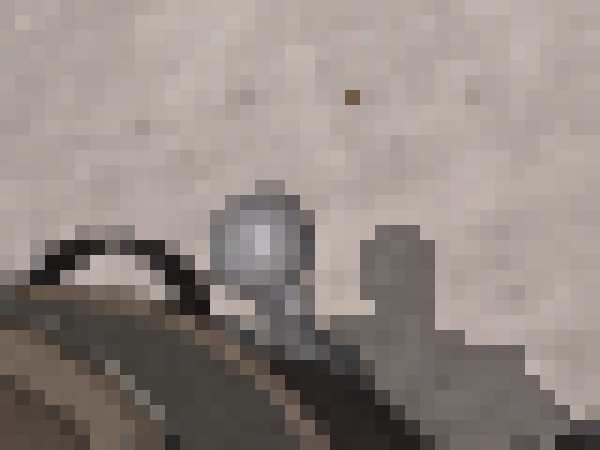

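Emit:
{"fn": "drive_tool", "kwargs": {
  "steps": [
    [-0.006, 0.0002, -0.003, 0, 0.01],
    [-0.01, 0.0003, -0.005, 0, 0.01],
    [-0.01, 0.0003, -0.005, 0, 0.01],
    [-0.01, 0.0003, -0.005, 0, 0.01],
    [-0.01, 0.0003, -0.005, 0, 0.01],
    [-0.008, 0.0001, -0.003, 0, 0.01],
    [-0.0033, 0, -0.001, 0, 0.01],
    [0, 0, 0, 0, 0.01],
    [0, 0, 0, 0, 0.01],
    [0, 0, 0, 0, 0.01]
  ]
}}

```text
clock: 24.3
position: [471.8, 118.4, 183.2]
ee_rot: [-0.13, 0.992, 0.0, -0.004]
contact_force: [0.6, -0.3, -0.6]
gripper_width: 16.0
```

```bash
python3 - <<'E'
from h import *
from scipy.optimize import least_squares
st,im,D,c,n=tilt("w19")
print("tilt full",np.arccos(n[2]),"yaw",np.arctan2(-n[1],-n[0]))
o,d,_=ray("wrist",[(256,222.3)],st); t=((c-o)@n)/(d@n)[0]; b=o+d[0]*t
Rt=R.from_quat(st['ee_rot']).as_matrix(); dx=-Rt[:,0]; dx=dx-(dx@n)*n; dx/=np.linalg.norm(dx)
ball=b+81*dx-9*n; print("ball wrist",ball)
t=.45;psi=.26
u=np.array([np.cos(t)*np.cos(psi),np.cos(t)*np.sin(psi),np.sin(t)]); v=np.array([-np.sin(psi),np.cos(psi),0]); w=np.cross(u,v)
for nm in ("scene","top"):
    im,D=arm.get_image(nm); np.save(f"pics/{nm}19.npy",D); cv2.imwrite(f"pics/{nm}19.png",im)
    pr=proj(nm,ball)[0].astype(int); print(nm,pr,"d",np.array([ball]))
    g,P=cloud(nm,D,box=(pr[0]-12,pr[1]-12,pr[0]+12,pr[1]+12))
    k=np.linalg.norm(P-ball,axis=1)<20; Q=P[k]
    if k.sum()>8:
        f=least_squares(lambda c:np.linalg.norm(Q-c,axis=1)-9,ball,loss='soft_l1'); print(nm,k.sum(),"sphere",f.x,abs(f.fun).mean(),"uvw",f.x@u,f.x@v,f.x@w)
    x0,y0=pr[0]-60,pr[1]-60
    cv2.imwrite(f"pics/{nm}19c.png",cv2.resize(im[y0-10:y0+110,x0:x0+140],None,fx=5,fy=5,interpolation=cv2.INTER_CUBIC)); print(x0,y0-10)
print("ball wrist uvw",ball@u,ball@v,ball@w)
E
```

```text
24.3 [471.8113 118.4364 183.1818] [ 0.635  -0.3028 -0.5694] 15.989708312339971
tilt 0.435669930127362 roll -0.11444655755031372 at [479.4325 120.5897 233.1275] 2280 normal [-0.4192 -0.1144  0.9006]
tilt full 0.44957770668010466 yaw 0.26648964941360964
ball wrist [531.2158 134.6237 249.0231]
scene [177 150] d [[531.2158 134.6237 249.0231]]
scene 12 sphere [517.0585 133.4757 252.8874] 1.0099384995628375 uvw 590.8308157495742 -3.9360693611091673 -4.557385165071127
117 80
top [168 220] d [[531.2158 134.6237 249.0231]]
top 42 sphere [526.8925 133.3279 249.3915] 1.3111504033860053 uvw 597.8333649972004 -6.607041847413782 -11.822339760774245
108 150
ball wrist uvw 601.7351299514487 -6.466259769477015 -14.116272487801401
```

View pics/scene19c.png

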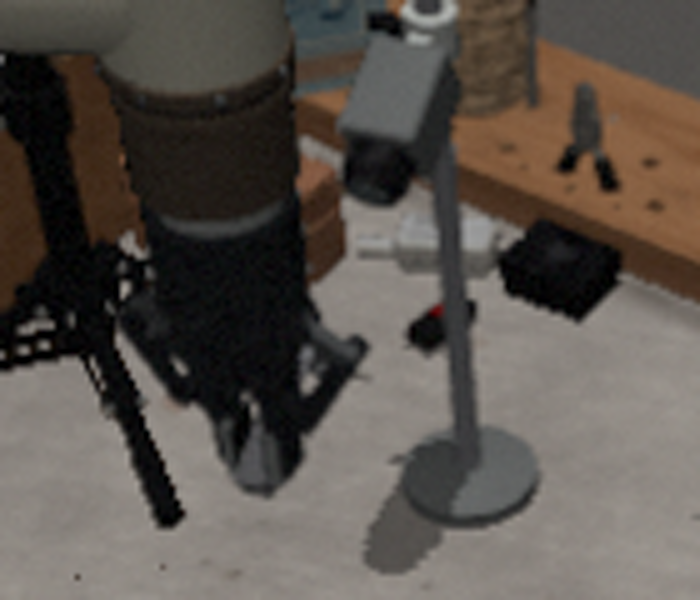

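View pics/top19c.png

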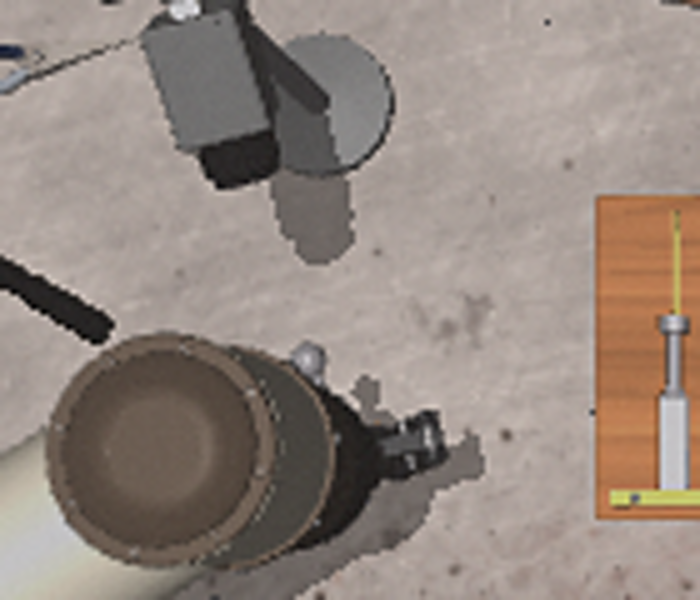

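Emit:
{"fn": "drive_tool", "kwargs": {
  "steps": [
    [0, 0, 0, 0, 0.01],
    [0, 0, 0, 0, 0.01],
    [0, 0, 0, 0, 0.01],
    [0, 0, 0, 0, 0.01],
    [0, 0, 0, 0, 0.01]
  ]
}}

```text
clock: 24.95
position: [472.3, 118.6, 183.4]
ee_rot: [-0.13, 0.992, 0.001, -0.003]
contact_force: [0.8, -0.5, -1.5]
gripper_width: 16.2
```

```bash
python3 - <<'E'
from h import *
st,im,D,c,n=tilt("w20"); print("tilt full",np.arccos(n[2]),"jv",abs(st['joint_vel']).max())
im,D=arm.get_image("top"); cv2.imwrite("pics/t20.png",cv2.resize(im[150:265,150:340],None,fx=4,fy=4,interpolation=cv2.INTER_CUBIC))
E
```

```text
24.95 [472.3281 118.6372 183.3866] [ 0.8278 -0.5248 -1.4701] 16.23820951927292
tilt 0.4349884165016393 roll -0.11597415715664568 at [479.8983 120.7771 233.3602] 2284 normal [-0.4186 -0.116   0.9008]
tilt full 0.44929036730029254 jv 0.0011123013860381372
```

View pics/t20.png

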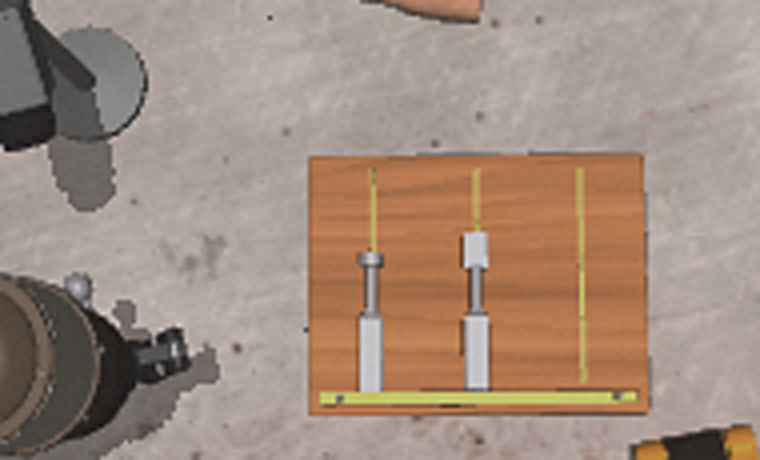

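The picture shows the flat and chisel punches straight on their lines against the stop, and the ball in front of the lens. The arm is still, so I'm handing in.

```bash
python3 -c "
from bench import arm
print(arm.job_done())"
```

```text
the job is handed in; nothing more can be done
None
```

I lined up all three punches on their brass lines against the stop. I then picked out the ball punch and handed the job in at about 25 s while holding it still in front of the inspection camera. No verdict was reported.

To tilt the ball punch, I pressed its shank down on the outer edge of the stop so that it turned in the jaws to the lens angle.

**Last checks**
- **Punch angle:** the wrist camera gave a tilt of 0.449 rad against 0.45 wanted, and a yaw of 0.27 against the 0.26 I measured for the lens.
- **Ball position:** the top camera put the ball within about 1 mm of the target in all three directions, using the lens position I measured.
- **Stillness:** the arm's joint speeds were about 0.001 rad/s.
- **Row:** the last top picture showed the flat and chisel punches still straight on their lines against the stop. The camera and the other objects were not touched, as far as the pictures show.

**Disagreements**
- **Cameras:** the wrist and top cameras differ by about 3–4 mm in x. I used the top camera for the final position, because it had measured both the ball and the lens. By the wrist camera the ball is about 4 mm nearer the lens.
- **Scene camera:** the gripper hid the ball from it, so it gave no check of the final hold.
- **Fingertips:** they measured about 30 mm farther back than the reported TCP. My first grasp closed above the chisel punch without touching it, so I used measured heights from then on.

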